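# Lock down and stack the screw caddy

## Robot

A 6-joint arm with a two-finger parallel gripper is mounted at the origin on the work surface. World frame = base frame: x ahead of the robot, y to its left, z up, the work surface at z = 0. Lengths are in mm, angles in rad, forces in N, time in s.
With the tool pointing down it reaches from about 425 to 950 mm from the base axis. Payload 14.7 kg.
Tool frame: the origin (TCP) lies at the very end of the fingers, on their centre line; the grasp point (between the pads) lies 19 mm behind it (arm.tcp_to_grasp is the z of the grasp point in the tool frame, in mm); z points along the fingers, y is the line along which they close (so a half turn about z gives the same grasp; the last joint's range is limited). The gripper opens to 85 mm and grips with 20 to 120 N. Pads are 22 mm wide; open, the fingers measure 114 mm over their backs; the gripper's body (76 mm by 85 mm) begins 54 mm behind the grasp point. The pads swing forward as they close: fully open they stand 13 mm farther back than shut.
Start: joints at [-1.245, 0.48, 1.596, -0, 1.065, -0.047], TCP at [236.761, -605.34, 231.297] pointing down, gripper open.
Joint ranges: [-2.75, 2.75], [-0.82, 2.05], [0.23, 2.67], [-1.56, 4.7], [0.09, 2.69], [-2.92, 2.92]. Speed limits (rad/s): [1.89, 1.89, 2.39, 3.01, 3.01, 3.01].

## Interface

Orientations are given as a 3x3 rotation matrix whose columns are the frame's x, y, z axes.
In Python, from bench import arm gives the robot as it stands.
- The arm moves only by the shell command python3 -m crank 'ROWS'. ROWS is JSON, a list of rows, each an object of numbers: "hand": the finger opening in mm, from 0 to 85.4; "dx", "dy", "dz": the shift along the tool's x, y, z in mm; "roll": the turn about the tool's z in degrees. In form: [{"hand": .., "dx": .., "dy": .., "dz": .., "roll": ..}, ...]. A call has 1 to 10 rows; each row shifts and turns the commanded pose from where the row before left it, along the tool's axes as they then stand; what a row does not reach is not made up. A row lasts 1/10 s, in which the tool goes at most 50 mm and 8.59 degrees, less where a joint would pass 70% of its speed; a pose out of reach is approached as far as the arm can. A call with a gripper value outside its range is refused whole. The fingers move at their own pace and stop on an object; the grip force is fixed at half the most. Time passes only in rows, so rows that do not move let the fingers close. It gives the time, the measured TCP pose, the force, the opening and the grip force at its end, in the units of the state.
- arm.get_obs(): the state, without advancing time (a new reading comes with each control period).
- arm.capture(name): name is "side" or "top" or "wrist"; returns the picture (400x640x3 uint8, red, green, blue); there is no depth.
- arm.camera_params(name): a dict with "intrinsics" (3x3 intrinsics, pixels), "T" (4x4, takes a point from camera to world coordinates). Camera axes: x right, y down, z forward; pixel columns grow to the right and rows downward; lengths in mm; the calibration is good to about 2 mm. A picture is of the moment at which its call begins: read the wrist's pose just before it. camera_params takes no time and is no camera call; for the wrist camera it gives the pose at the moment of the call.
- arm.finish_job(): hands the job in; it is judged then, once.
Trained networks look in the newest picture that a camera, given by its name, has taken for a name from the list of things; names that differ only in an ending like _2 or _b are one class to them, and where a whole thing is asked for, a point or a joint stands for the part that bears it (a point fixed in the world has none). Each returns a list of dicts, best first, with "confidence" (0 to 1); they miss things now and then, are a little off and sometimes report something else, mostly with a low value. They report only what shows in the picture. A call takes as long as a camera call. They do not tell look-alikes from the thing itself.
- arm.search_frame(name, camera): "location" ([x, y, z] in mm, in world coordinates, good to about 4 mm: the middle of the surface that is visible of it).
- arm.outline_of(name, camera): "mask" (400x640 bool, what is visible of it).
The state is a dict: "time_s": time; "joint_positions": joint angles; "dq": joint speeds; "joint_torque": joint torques, N m; "tcp_pos": TCP position; "eef_rot": TCP orientation; "wrist_force": force on the tool from outside, world axes, zero at the start; "wrist_torque": the same for the moment, N m; "width": opening from 0.0 (shut) to 1.0 (fully open); "grip_force": force on a finger pad.
Only numpy, scipy, OpenCV 4.12 (cv2) and the standard library are available. Lean on these libraries where they do the work, as an engineer would, in place of code of your own. Each camera call takes 0.05 s, during which the arm holds its last target. There are 200 camera calls.

## Task

Set up the screw caddy on the balcony bench: push the grey caddy foot fully down over the post of the wooden mount with its two end tabs clear of the steel keepers, then turn it clockwise (seen from above) until the tabs are fully home under the keepers. Then pull the pin punch out of its upright cup and stand it, thin end down, in the square hole in the mount beside the tab, so that the foot cannot turn back, and after that stack all the screw trays there are squarely in one pile on the foot, long sides along the foot. Leave the hammer and the hinge where they are.

Things in the scene. Friction and masses are not known exactly. Their poses are not given: they have to be found in the camera images.
- mount: wooden mount fixed to the bench, 180 x 100 x 35 mm (x, y, z); its top, the deck, lies 35 mm above the origin (centre of its underside). In its middle stands a steel post, 22 mm across, 18 mm high above the deck, its top 6 mm tapered. The foot goes down over it freely with its x axis 50 to 110 degrees anticlockwise (positive yaw) from the mount's x axis; home, the two are parallel.
- keeper1 (a point): centre of the +x steel keeper, an inverted L on the deck, at deck level under its lip, x = +67 mm on the mount: upright from 76 to 88 mm from the post axis, lip reaching in to 57 mm from that axis, 24 mm wide in y, lip underside 11 mm and top 17 mm above the deck. Beside it a stop, 10 mm high, at x = +63, y = -17.5 mm (8 mm thick in y), halts the tab turned clockwise home.
- keeper2 (a point): the same for the -x keeper, at x = -67 mm; its stop is at x = -63, y = +17.5 mm.
- well (a point): centre of the mouth, at deck level, of the square pin hole in the deck (15 mm wide, 30 mm deep), at x = +63, y = +27 mm in the mount's frame. Clear of the foot only when that is turned home.
- foot: grey plastic caddy foot, loose: block 90 x 56 x 22 mm (x, y, z) with a square through bore 26 mm wide in its middle and at each x end a tab 24 mm wide and 8 mm thick at the bottom, reaching to 70 mm from the middle. Half-turn symmetric. Origin at the centre of its underside, x along its length through the tabs, z up. 0.18 kg. Grip it across its 56 mm width.
- cup: fixed aluminium tool cup on a 60 x 60 x 6 mm base: outer diameter 38 mm, bore 19 mm, rim 58 mm above its origin (centre of its underside), floor 6 mm above it.
- punch: stainless pin punch, 120 mm long, standing thin end down in the cup: lower 42 mm is 10 mm in diameter, upper 78 mm is 14 mm in diameter. Origin at the centre of its lower (thin) end, z along it towards the thick end. 0.11 kg.
- tray1: closed two-sided screw tray (one level of the caddy): clear plastic walls between two flat white lids, 66 x 56 x 24 mm (x, y, z), the same either way up; starts lying flat on the bench. Origin at its middle (12 mm above its underside), x along its 66 mm length, z through the lids. About 0.14 kg. May be absent.
- tray2: closed two-sided screw tray (one level of the caddy): clear plastic walls between two flat white lids, 66 x 56 x 24 mm (x, y, z), the same either way up; starts lying flat on the bench. Origin at its middle (12 mm above its underside), x along its 66 mm length, z through the lids. About 0.14 kg. May be absent.
- tray3: closed two-sided screw tray (one level of the caddy): clear plastic walls between two flat white lids, 66 x 56 x 24 mm (x, y, z), the same either way up; starts lying flat on the bench. Origin at its middle (12 mm above its underside), x along its 66 mm length, z through the lids. About 0.14 kg. May be absent.
- tray4: closed two-sided screw tray (one level of the caddy): clear plastic walls between two flat white lids, 66 x 56 x 24 mm (x, y, z), the same either way up; starts lying flat on the bench. Origin at its middle (12 mm above its underside), x along its 66 mm length, z through the lids. About 0.14 kg. May be absent.
- tray5: closed two-sided screw tray (one level of the caddy): clear plastic walls between two flat white lids, 66 x 56 x 24 mm (x, y, z), the same either way up; starts lying flat on the bench. Origin at its middle (12 mm above its underside), x along its 66 mm length, z through the lids. About 0.14 kg. May be absent.
- hammer: white nylon hammer with a wooden handle lying on the bench, about 250 mm long along its x; leave alone. (A fixed anvil, 71 mm high, also stands at the far edge of the bench, more than 0.78 m out.)
- hinge: grey leaf hinge lying open flat, 80 x 80 x 10 mm, origin at the centre of its underside; leave alone.
There are look-alikes about, which are no part of the job. Leave any red look-alike of the tray1 alone. Leave any pink look-alike of the tray2 alone.

How it is judged:
By the outcome, as a careful person would: the job done as asked, in the order asked, and still so for the second after the job is handed in, with the robot touching nothing.
Of tray1, tray2, tray3, tray4, tray5 only 3 to 5 are there at a start; the rules pass over those that are not, and their reading is None.
At some moment in a run one of foot, tray1, tray2, tray3, tray4, tray5 may be knocked a few centimetres aside while the robot is not near it.
It also fails if it takes over 210 s, if anything falls off the work surface, if the arm or the gripper's body presses on something with over 40 N, if the wrist force passes 120 N, or if a joint passes its speed limit or range.

## Working session

There is one attempt and no reset: what is moved stays moved. The work goes in short steps, Python scripts to look and compute and a shell command to move; the robot and the scene stay as the last step left them, time stands still between calls to the robot, and variables do not carry over. Pictures are saved under pics/ and viewed, at most 14 in all, crops included, and the job is handed in when it is done.

```bash
ls; mkdir -p pics
cat > h.py <<'E'
import numpy as np,cv2
from bench import arm
def save(cam,fn):
    im=arm.capture(cam); cv2.imwrite('pics/'+fn,im[:,:,::-1]); return im
def proj(cam,P,cp=None):
    c=cp or arm.camera_params(cam); T=np.linalg.inv(np.array(c['T'])); K=np.array(c['intrinsics'])
    P=np.atleast_2d(np.array(P,float)); q=(T[:3,:3]@P.T).T+T[:3,3]; u=(K@q.T).T; return u[:,:2]/u[:,2:]
def toz(cam,uv,z,cp=None):
    c=cp or arm.camera_params(cam); T=np.array(c['T']); K=np.array(c['intrinsics'])
    uv=np.atleast_2d(np.array(uv,float)); d=(T[:3,:3]@np.linalg.inv(K)@np.c_[uv,np.ones(len(uv))].T).T
    o=T[:3,3]; return o+d*((z-o[2])/d[:,2])[:,None]
def rect(cam,mask,z):
    n,l,s,_=cv2.connectedComponentsWithStats(mask.astype(np.uint8)); 
    k=1+np.argmax(s[1:,4]); cs,_=cv2.findContours((l==k).astype(np.uint8),0,1)
    p=toz(cam,cs[0][:,0,:],z)[:,:2].astype(np.float32); return cv2.minAreaRect(p)
E
python3 - <<'E'
from h import *
np.set_printoptions(precision=1,suppress=True)
for c in ('top','side'):
    save(c,c+'0.png'); p=arm.camera_params(c); print(c,np.array(p['T'])[:3,3],p['intrinsics'][0][0])
    for n in 'mount foot cup punch tray1 hammer hinge keeper1 keeper2 well'.split():
        for r in arm.search_frame(n,c): print(n,round(r['confidence'],2),np.array(r['location']),proj(c,r['location'])[0])
o=arm.get_obs(); print(o['time_s'],o['eef_rot'],arm.tcp_to_grasp)
E
```

```text
pics
top [ 387.5    3.7 1680. ] 517.7635361097023
mount 0.97 [544.   13.9  29.7] [324.7 191.5]
foot 0.84 [ 549.  -272.2   21.6] [413.7 191.1]
cup 0.79 [ 381.8 -195.4    4.4] [389.1 242.9]
tray1 0.9 [339.4 132.3  25.5] [286.8 255.3]
tray1 0.86 [386.5 239.7  21.8] [253.5 240.1]
tray1 0.82 [549.2 432.5  22.3] [194.5 188.7]
tray1 0.75 [272.8 293.7  23.1] [235.7 275.8]
tray1 0.75 [ 663.2 -437.1   23.4] [464.7 156.3]
tray1 0.61 [567.8 254.1  21.7] [250.2 183.6]
tray1 0.56 [ 539.8 -439.9   22.5] [465.9 194.4]
hammer 0.63 [ 749.2 -256.1   20.5] [408.5 129.7]
hinge 0.6 [725.1 225.1   2.3] [260.9 136.6]
keeper1 0.8 [543.6  12.9  33.9] [325.  191.5]
keeper2 0.8 [543.6  12.9  33.9] [325.  191.5]
well 0.62 [544.   12.3  35.6] [325.2 191.3]
side [254.1 814.5 864.8] 362.1001899835605
mount 0.82 [543.5  33.3  35.6] [309.4 216.5]
foot 0.87 [ 552.3 -260.6   18.9] [332.4 167.7]
cup 0.55 [ 376.9 -190.4   19.5] [373.6 187.8]
punch 0.42 [ 376.6 -198.8   96.4] [376.3 169.5]
punch 0.26 [724.1 227.1   4.9] [232.5 253.7]
tray1 0.95 [564.8 268.   26.2] [275.1 273.2]
tray1 0.94 [543.3 444.2  27. ] [255.  331.2]
tray1 0.73 [332.7 139.3  26. ] [365.8 258.7]
tray1 0.66 [ 538.4 -426.6   21.4] [346.9 144.7]
tray1 0.66 [269.3 311.5  27.4] [375.4 315.3]
tray1 0.65 [385.6 252.5  23.8] [337.8 285.7]
tray1 0.61 [ 656.7 -428.5   21.8] [320.  139.6]
hammer 0.68 [ 743.9 -248.5   22.2] [284.8 159.7]
hinge 0.78 [725.  229.1   5.6] [231.9 254. ]
keeper1 0.64 [537.3  31.5  35. ] [311.4 216.6]
keeper2 0.64 [537.3  31.5  35. ] [311.4 216.6]
well 0.93 [535.1  29.   39.4] [312.3 215.3]
1.1 [[ 0.9  0.4  0. ]
 [ 0.4 -0.9  0. ]
 [ 0.  -0.  -1. ]] -18.700000000000003
```

View pics/top0.png

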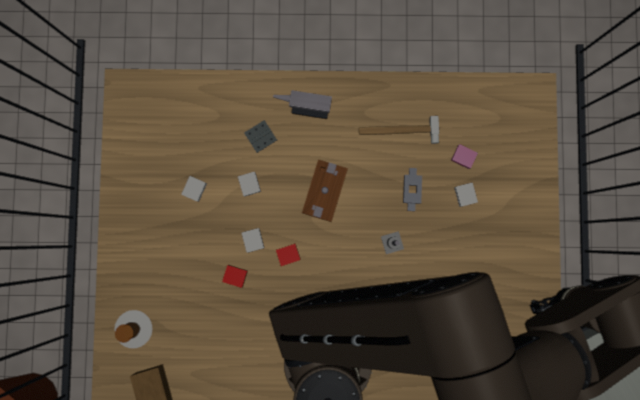

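View pics/side0.png

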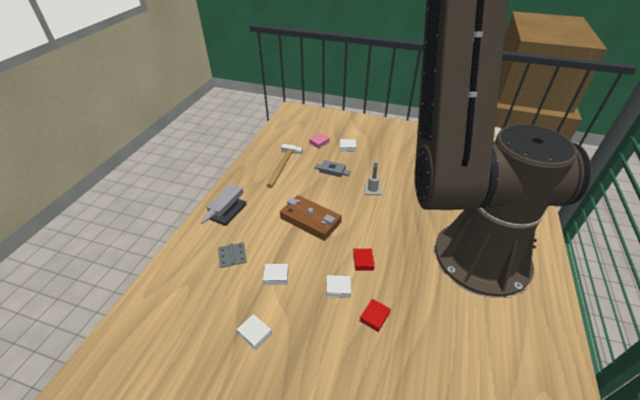

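The top view shows four white trays at px (194,189), (249,184), (253,240) and (466,194). It also shows red ones at (288,255) and (235,276), a pink one at (464,156), the foot at (413,190), the mount at (325,191) and the cup at (392,243). The side view shows the same objects, with the punch standing in the cup.

```bash
cat >> h.py <<'E'
def go(x,y,z,yaw):
    "print what move is needed: roll first, then shift along tool axes as they then stand; yaw in deg of tool x"
    o=arm.get_obs(); R=np.array(o['eef_rot']); p=np.array(o['tcp_pos']); y0=np.degrees(np.arctan2(R[1,0],R[0,0]))
    d=np.array([x,y,z])-p; 
    def tf(a): a=np.radians(a); c,s=np.cos(a),np.sin(a); return [round(v,1) for v in (c*d[0]+s*d[1], s*d[0]-c*d[1], -d[2])]
    print('t',round(o['time_s'],1),'tcp',p.round(1),'yaw',round(y0,2),'tilt',np.degrees(R[:2,2]).round(2),'w',round(o['width']*85.4,1),'| roll',round((y0-yaw+180)%360-180,2),'then',tf(yaw),'| unrolled',tf(y0))
E
python3 - <<'E'
from h import *
for c in ('top','side'):
    arm.capture(c)
    for n,z in (('mount',35),('foot',15),('tray1',24)):
        for r in arm.outline_of(n,c):
            if r['confidence']<.4: continue
            a=rect(c,r['mask'],z); print(c,n,round(r['confidence'],2),np.round(a[0],1),np.round(a[1],1),round(a[2],1))
T=np.array(arm.camera_params('wrist')['T']);o=arm.get_obs();R=np.array(o['eef_rot'])
print((R.T@(T[:3,3]-o['tcp_pos'])).round(1),(R.T@T[:3,:3]).round(3),arm.camera_params('wrist')['intrinsics'])
print(o['joint_positions']); go(500,-272,300,0)
E
```

```text
top mount 0.92 [547.7  13.2] [ 99.1 177.4] 73.9
top foot 0.65 [ 556.5 -268. ] [ 58.2 136.6] 89.8
top foot 0.48 [567.7 257.4] [65.9 56. ] 19.2
top tray1 0.84 [ 662.9 -434. ] [69.  61.5] 63.6
top tray1 0.83 [567.9 258.7] [71.8 63.9] 19.2
top tray1 0.75 [387.2 240.9] [67.3 59. ] 17.2
top tray1 0.65 [ 539.8 -440.3] [68.6 62.5] 16.3
top tray1 0.65 [550.3 432.2] [61.1 64.8] 67.5
top tray1 0.59 [342.6 129.5] [57.3 68.4] 19.0
top tray1 0.56 [272.5 297.7] [67.7 54.8] 74.8
side mount 0.58 [545.7  32. ] [128.9 202.1] 75.0
side foot 0.54 [ 551.1 -259.4] [ 91.2 138.6] 84.8
side foot 0.52 [ 538.  -436.1] [62.9 89.1] 15.6
side tray1 0.77 [384.3 252.6] [64.5 70.1] 14.4
side tray1 0.77 [271.7 307. ] [76.7 59.1] 74.6
side tray1 0.69 [ 726.  -224.5] [ 89.2 268.9] 9.9
side tray1 0.63 [340.3 140. ] [56.5 81.4] 17.8
side tray1 0.61 [ 658.4 -422. ] [90.9 81.4] 66.2
side tray1 0.6 [547.4 442.4] [61.  74.1] 67.2
side tray1 0.56 [563.4 267.8] [68.  68.6] 17.8
side tray1 0.52 [ 536.7 -427.5] [62.8 97. ] 13.8
[  66.4    0.5 -142.5] [[ 0.001 -0.964 -0.265]
 [ 1.     0.001  0.   ]
 [-0.    -0.265  0.964]] [[359.01106561   0.         313.2314963 ]
 [  0.         359.01106561 197.23541934]
 [  0.           0.           1.        ]]
[-1.24462576e+00  4.80173207e-01  1.59632386e+00 -1.72274558e-05
  1.06513672e+00 -4.66409144e-02]
t 1.5 tcp [ 236.7 -605.3  231.3] yaw 21.36 tilt [-0.  0.] w 85.3 | roll 21.36 then [np.float64(263.3), np.float64(-333.3), np.float64(-68.7)] | unrolled [np.float64(366.6), np.float64(-214.5), np.float64(-68.7)]
```

```bash
python3 -c "
from h import *
go(595,-270,250,0)"
```

```text
t 1.5 tcp [ 236.7 -605.3  231.3] yaw 21.36 tilt [-0.  0.] w 85.3 | roll 21.36 then [np.float64(358.3), np.float64(-335.3), np.float64(-18.7)] | unrolled [np.float64(455.8), np.float64(-181.8), np.float64(-18.7)]
```

```bash
python3 -m crank '[{"dz":-20,"roll":7.1},{"roll":7.1},{"roll":7.2},{"dx":36,"dy":-34},{"dx":36,"dy":-34},{"dx":36,"dy":-34},{"dx":36,"dy":-34},{"dx":36,"dy":-34},{"dx":36,"dy":-34},{"dx":36,"dy":-34}]'; python3 -m crank '[{"dx":35,"dy":-33},{"dx":35,"dy":-33},{"dx":35,"dy":-33},{},{}]'
cat >> h.py <<'E'
def fit(mask,tmpl,cp,z,init,cam='wrist'):
    "fit planar template (list of pts polygon, mm) at height z to mask by IoU; returns x,y,yaw,iou"
    from scipy.optimize import minimize
    m=mask.astype(np.uint8); tm=np.array(tmpl,float)
    def iou(p):
        a=np.radians(p[2]); c,s=np.cos(a),np.sin(a); q=tm@np.array([[c,s],[-s,c]])+p[:2]
        uv=proj(cam,np.c_[q,np.full(len(q),z)],cp); k=np.zeros_like(m); cv2.fillPoly(k,[np.round(uv*16).astype(np.int32)],1,shift=4)
        return -(k&m).sum()/(k|m).sum()
    r=None
    for d in ([4,4,4],[-3,2,-3]):
        x0=np.array(init,float) if r is None else r.x
        r=minimize(iou,x0,method='Nelder-Mead',options=dict(initial_simplex=[x0]+[x0+np.eye(3)[i]*d[i] for i in range(3)],xatol=.05,fatol=1e-4))
    return r.x.round(2),round(-r.fun,3)
TR=[(-33,-28),(33,-28),(33,28),(-33,28)]
E
python3 - <<'E'
from h import *
go(595,-270,250,0)
cp=arm.camera_params('wrist'); save('wrist','w1.png')
for n in ('foot','cup','punch','tray1'):
    for r in arm.search_frame(n,'wrist'): print(n,round(r['confidence'],2),np.round(r['location'],1),proj('wrist',r['location'],cp)[0].round())
for r in arm.outline_of('foot','wrist'): print(r['confidence'],rect('wrist',r['mask'],11))
E
```

```text
t 1.5 tcp [ 236.7 -605.3  231.3] yaw 21.36 tilt [-0.  0.] w 85.3 | roll 21.36 then [np.float64(358.3), np.float64(-335.3), np.float64(-18.7)] | unrolled [np.float64(455.8), np.float64(-181.8), np.float64(-18.7)]invalid input
invalid input
```

View pics/w1.png

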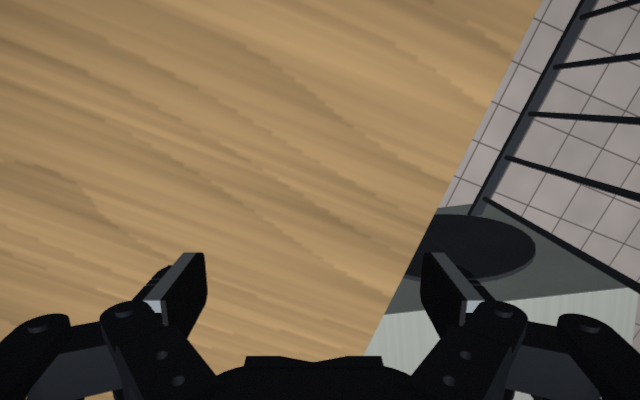

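The wrist view shows only bare bench at the start pose and the fingers at the bottom, so the move was refused. It looks as if every field has to be given.

```bash
python3 -m crank '[{"hand":85,"dx":0,"dy":0,"dz":-20,"roll":7.1},{"hand":85,"dx":0,"dy":0,"dz":0,"roll":7.1},{"hand":85,"dx":0,"dy":0,"dz":0,"roll":7.2},{"hand":85,"dx":26,"dy":-34,"dz":0,"roll":0},{"hand":85,"dx":26,"dy":-34,"dz":0,"roll":0},{"hand":85,"dx":26,"dy":-34,"dz":0,"roll":0},{"hand":85,"dx":26,"dy":-34,"dz":0,"roll":0},{"hand":85,"dx":26,"dy":-34,"dz":0,"roll":0},{"hand":85,"dx":26,"dy":-34,"dz":0,"roll":0},{"hand":85,"dx":26,"dy":-34,"dz":0,"roll":0}]'; python3 -m crank '[{"hand":85,"dx":26,"dy":-33,"dz":0,"roll":0},{"hand":85,"dx":26,"dy":-33,"dz":0,"roll":0},{"hand":85,"dx":26,"dy":-33,"dz":0,"roll":0},{"hand":85,"dx":0,"dy":0,"dz":0,"roll":0},{"hand":85,"dx":0,"dy":0,"dz":0,"roll":0}]'
python3 - <<'E'
from h import *
go(500,-270,250,0)
cp=arm.camera_params('wrist'); save('wrist','w2.png')
for n in ('foot','cup','punch','tray1'):
    for r in arm.search_frame(n,'wrist'): print(n,round(r['confidence'],2),np.round(r['location'],1),proj('wrist',r['location'],cp)[0].round())
for r in arm.outline_of('foot','wrist'): print(r['confidence'],rect('wrist',r['mask'],11))
E
```

```text
time_s: 2.8
tcp_pos: [419.8, -366.0, 251.5]
eef_rot: [[1.0, -0.001, 0.0], [-0.001, -1.0, -0.0], [0.0, 0.0, -1.0]]
wrist_force: [0.4, -1.4, 0.9]
width: 0.996
grip_force: 0.0
time_s: 3.3
tcp_pos: [497.5, -267.7, 251.3]
eef_rot: [[1.0, 0.002, -0.0], [0.002, -1.0, -0.0], [-0.0, 0.0, -1.0]]
wrist_force: [0.2, -0.2, 0.1]
width: 0.994
grip_force: 0.0
t 3.3 tcp [ 497.5 -267.7  251.3] yaw 0.09 tilt [-0. -0.] w 84.9 | roll 0.09 then [np.float64(2.5), np.float64(2.3), np.float64(1.3)] | unrolled [np.float64(2.5), np.float64(2.3), np.float64(1.3)]
foot 0.84 [ 557.7 -269.5   18.8] [314. 105.]
cup 0.76 [ 393.1 -211.    10.6] [263. 252.]
punch 0.57 [ 385.3 -205.6  105.1] [244. 303.]
tray1 0.88 [339.8  96.9   9.8] [  7. 292.]
tray1 0.69 [ 640.5 -439.2   24.7] [496.  14.]
tray1 0.58 [ 537.2 -439.4   25.7] [483. 127.]
0.89 ((553.6954956054688, -271.9952087402344), (58.511112213134766, 139.50982666015625), 87.61557006835938)
0.2 ((328.9026184082031, -189.5809326171875), (19.595212936401367, 75.66157531738281), 70.54352569580078)
```

View pics/w2.png

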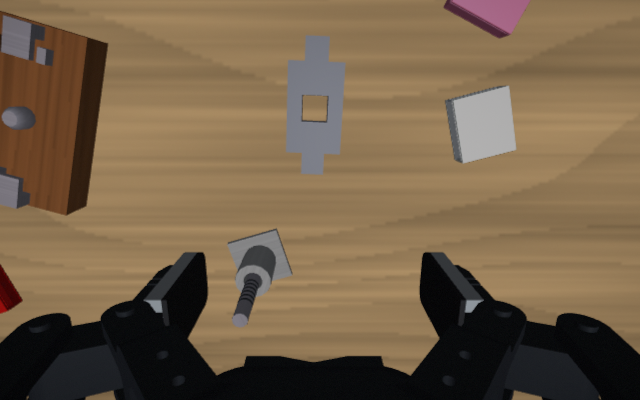

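```bash
cat >> h.py <<'E'
def fitb(mask,boxes,cp,init,z=0,cam='wrist'):
    "fit boxes [(x0,x1,y0,y1,z0,z1)] at base height z; returns (x,y,yaw),iou"
    from scipy.optimize import minimize
    cs,_=cv2.findContours(mask.astype(np.uint8),0,2); m=np.zeros(mask.shape,np.uint8)
    cv2.drawContours(m,[max(cs,key=cv2.contourArea)],-1,1,-1)
    B=[np.array([(x,y,zz+z) for x in b[:2] for y in b[2:4] for zz in b[4:]],float) for b in boxes]
    def iou(p):
        a=np.radians(p[2]); c,s=np.cos(a),np.sin(a); k=np.zeros_like(m)
        for b in B:
            q=np.c_[b[:,0]*c-b[:,1]*s+p[0],b[:,0]*s+b[:,1]*c+p[1],b[:,2]]
            h=cv2.convexHull(proj(cam,q,cp).astype(np.float32)); cv2.fillPoly(k,[np.round(h*16-8*0).astype(np.int32)],1,shift=4)
        return -(k&m).sum()/(k|m).sum()
    r=None
    for d in ([5,5,5],[-3,2,-3],[2,-2,2]):
        x0=np.array(init,float) if r is None else r.x
        r=minimize(iou,x0,method='Nelder-Mead',options=dict(initial_simplex=[x0]+[x0+np.eye(3)[i]*d[i] for i in range(3)],xatol=.05,fatol=1e-4))
    return r.x.round(2),round(-r.fun,3)
FOOT=[(-45,45,-28,28,0,22),(-70,70,-12,12,0,8)]; TRAY=[(-33,33,-28,28,0,24)]; MOUNT=[(-90,90,-50,50,0,35)]
CUP=[(-30,30,-30,30,0,6)]
E
python3 - <<'E'
from h import *
cp=arm.camera_params('wrist'); arm.capture('wrist')
r=arm.outline_of('foot','wrist')[0]; f,i=fitb(r['mask'],FOOT,cp,(555,-270,-2)); print(f,i)
for t in arm.outline_of('tray1','wrist'): print('tray',t['confidence'],fitb(t['mask'],TRAY,cp,(540,-440,16)))
go(f[0],f[1],120,f[2])
E
```

```text
[ 5.2167e+02 -2.0833e+02 -3.3000e-01] -0.0
tray 0.83 (array([ 585.  , -366.67,    2.67]), np.float64(-0.0))
tray 0.75 (array([ 540., -440.,   16.]), np.float64(-0.0))
tray 0.73 (array([ 540., -440.,   16.]), np.float64(-0.0))
t 3.8 tcp [ 496.7 -269.   251.3] yaw -0.09 tilt [-0. -0.] w 85.1 | roll 0.24 then [np.float64(24.6), np.float64(-60.8), np.float64(131.3)] | unrolled [np.float64(24.9), np.float64(-60.7), np.float64(131.3)]h.py:47: RuntimeWarning: overflow encountered in scalar negative
  return -(k&m).sum()/(k|m).sum()
```

```bash
sed -i 's/return -(k&m).sum()\/(k|m).sum()/return -int((k\&m).sum())\/max(1,int((k|m).sum()))/' h.py
python3 - <<'E'
from h import *
cp=arm.camera_params('wrist'); arm.capture('wrist')
r=arm.outline_of('foot','wrist')[0]; f,i=fitb(r['mask'],FOOT,cp,(555,-270,-2)); print(f,i)
for t in arm.outline_of('tray1','wrist'): print('tray',t['confidence'],fitb(t['mask'],TRAY,cp,(540,-440,16)))
go(f[0],f[1],120,f[2])
E
```

```text
[ 554.74 -269.56   -2.  ] 0.982
tray 0.89 (array([ 540., -440.,   16.]), np.float64(-0.0))
tray 0.82 (array([ 537.94, -442.98,   14.07]), np.float64(0.941))
tray 0.6 (array([ 540., -440.,   16.]), np.float64(-0.0))
tray 0.51 (array([ 540., -440.,   16.]), np.float64(-0.0))
t 3.9 tcp [ 496.9 -268.7  251.3] yaw -0.06 tilt [ 0. -0.] w 85.0 | roll 1.94 then [np.float64(57.8), np.float64(-1.2), np.float64(131.3)] | unrolled [np.float64(57.8), np.float64(0.8), np.float64(131.3)]
```

```bash
python3 -m crank '[{"hand":85,"dx":0,"dy":-45,"dz":0,"roll":0},{"hand":85,"dx":0,"dy":-45,"dz":0,"roll":0},{"hand":85,"dx":0,"dy":-45,"dz":0,"roll":0},{"hand":85,"dx":0,"dy":-45,"dz":0,"roll":0},{"hand":85,"dx":0,"dy":-45,"dz":0,"roll":0},{"hand":85,"dx":0,"dy":-45,"dz":0,"roll":0},{"hand":85,"dx":-20,"dy":-10,"dz":0,"roll":0},{"hand":85,"dx":0,"dy":0,"dz":0,"roll":0},{"hand":85,"dx":0,"dy":0,"dz":0,"roll":0}]' | head -2
python3 - <<'E'
from h import *
go(480,13,250,0)
cp=arm.camera_params('wrist'); save('wrist','w3.png')
for r in arm.outline_of('mount','wrist')[:1]:
    for th in (-16,): print(r['confidence'],fitb(r['mask'],MOUNT,cp,(547,13,th)), fitb(r['mask'],MOUNT+[(-88,-57,-12,12,35,52),(57,88,-12,12,35,52),(-8,8,-8,8,35,53)],cp,(547,13,th)))
for t in arm.outline_of('tray1','wrist'):
    a=rect('wrist',t['mask'],24); print('tray',t['confidence'],np.round(a[0]),fitb(t['mask'],TRAY,cp,(*a[0],18)))
for n in ('keeper1','well','mount'):
    for r in arm.search_frame(n,'wrist'): print(n,round(r['confidence'],2),np.round(r['location'],1),proj('wrist',r['location'],cp)[0].round())
E
```

```text
time_s: 4.8
tcp_pos: [477.3, 11.6, 251.5]
t 4.8 tcp [477.3  11.6 251.5] yaw 0.01 tilt [ 0.03 -0.01] w 85.0 | roll 0.01 then [np.float64(2.7), np.float64(-1.4), np.float64(1.5)] | unrolled [np.float64(2.7), np.float64(-1.4), np.float64(1.5)]
0.63 (array([547.,  13., -16.]), np.float64(-0.0)) (array([547.,  13., -16.]), np.float64(-0.0))
tray 0.93 [389. 236.] (array([384.42, 242.8 ,  18.26]), np.float64(0.949))
tray 0.93 [302. 289.] (array([289.77, 288.88,  32.19]), np.float64(0.247))
tray 0.61 [347. 118.] (array([346.54, 119.26,  17.13]), np.float64(0.566))
keeper1 0.88 [548.4  13.   33.5] [311.  94.]
well 0.93 [555.6  14.4  36.1] [310.  86.]
mount 0.76 [554.8  11.   34.5] [313.  87.]
```

View pics/w3.png

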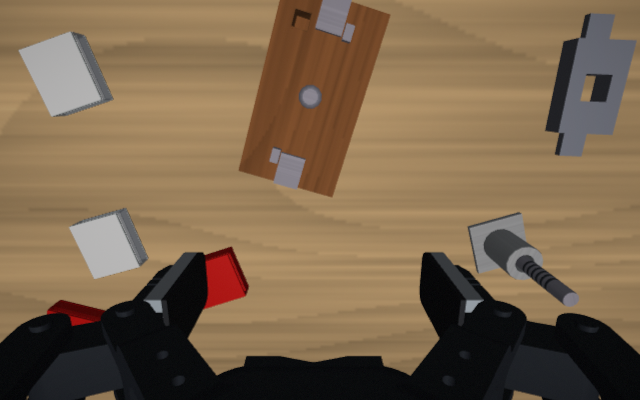

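The view shows the well at px (302,17), beside the upper keeper. So mount +x points up in the picture (world yaw about -16°), with the post top at (310,97).

Run:
```python
from h import *
cp=arm.camera_params('wrist'); im=cv2.imread('pics/w3.png'); 
hsv=cv2.cvtColor(im,cv2.COLOR_BGR2HSV); m=((hsv[:,:,2]<150)&(hsv[:,:,1]>110)).astype(np.uint8)
# wood colours
print(im[120,340],im[100,220],im[60,372],im[150,256])
q=toz('wrist',[(239,172),(333,196),(390,14)],35,cp)[:,:2]; M=np.array([(-90,50),(-90,-50),(90,-50)])
A,_,=cv2.estimateAffinePartial2D(M.astype(np.float32),q.astype(np.float32)); print(A,np.degrees(np.arctan2(A[1,0],A[0,0])),np.hypot(A[0,0],A[1,0]))
print('post',toz('wrist',(310,96.5),53,cp))
m=((im[:,:,2].astype(int)-im[:,:,0]>45)&(im[:,:,1]<95)&(im[:,:,2]<190)).astype(np.uint8); m[230:]=0; m[:,:200]=0;m[:,430:]=0
m=cv2.morphologyEx(m,cv2.MORPH_CLOSE,np.ones((35,35),np.uint8)) if m.sum() else m
print(m.sum(), fitb(m,MOUNT,cp,(547,13,-16)))
g=cv2.cvtColor(im,cv2.COLOR_BGR2GRAY); c=cv2.HoughCircles(g[70:125,280:340],cv2.HOUGH_GRADIENT,1,30,param1=100,param2=10,minRadius=6,maxRadius=14); print(c)
cv2.imwrite('pics/m3.png',cv2.resize(im[0:210,200:420],None,fx=3.6,fy=2.85))
```

```text
[ 42  73 117] [100 142 172] [ 42  75 119] [ 36  65 104]
[[ 9.58133938e-01  2.71557762e-01  5.45640169e+02]
 [-2.71557762e-01  9.58133938e-01  1.29674593e+01]] -15.823980964139235 0.9958736175659788
post [[545.92402795  12.9912025   53.        ]]
19766 (array([548.89,  12.26, -16.26]), np.float64(0.973))
[[[29.5 26.5  7.4]]]
```

View pics/m3.png

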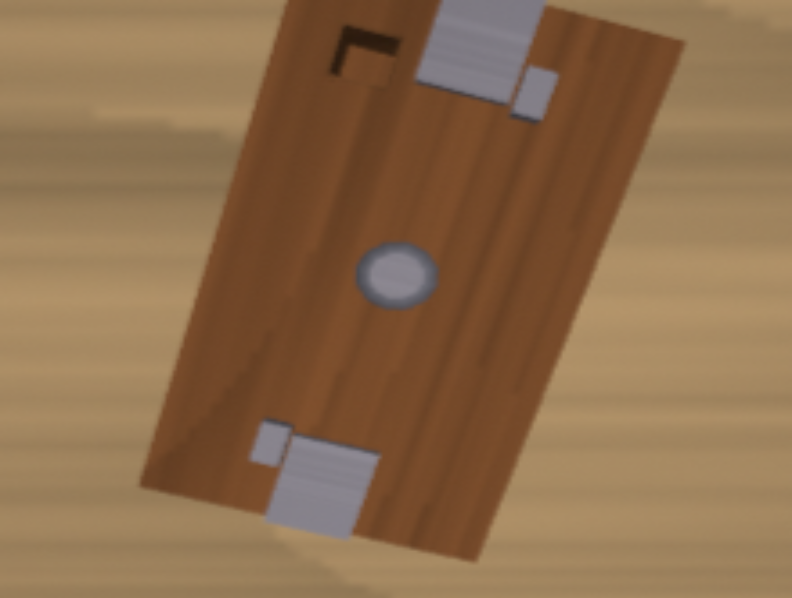

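```bash
python3 -m crank '[{"hand":85,"dx":12,"dy":46,"dz":0,"roll":2},{"hand":85,"dx":13,"dy":47,"dz":0,"roll":0},{"hand":85,"dx":13,"dy":47,"dz":0,"roll":0},{"hand":85,"dx":13,"dy":47,"dz":0,"roll":0},{"hand":85,"dx":13,"dy":47,"dz":0,"roll":0},{"hand":85,"dx":13,"dy":47,"dz":0,"roll":0},{"hand":85,"dx":0,"dy":0,"dz":40,"roll":0},{"hand":85,"dx":0,"dy":0,"dz":40,"roll":0},{"hand":85,"dx":0,"dy":0,"dz":0,"roll":0},{"hand":85,"dx":0,"dy":0,"dz":0,"roll":0}]' | head -2
python3 - <<'E'
from h import *
cp=arm.camera_params('wrist'); arm.capture('wrist')
r=arm.outline_of('foot','wrist')[0]; f,i=fitb(r['mask'],FOOT,cp,(555,-270,-2)); print(f,i)
go(f[0],f[1],5,f[2])
E
```

```text
time_s: 6.1
tcp_pos: [545.5, -271.8, 171.5]
[ 554.53 -269.81   -2.48] 0.976
t 6.2 tcp [ 546.8 -272.2  173.3] yaw -2.03 tilt [ 0.13 -0.07] w 85.1 | roll 0.45 then [np.float64(7.6), np.float64(-2.7), np.float64(168.3)] | unrolled [np.float64(7.6), np.float64(-2.6), np.float64(168.3)]
```

```bash
python3 -m crank '[{"hand":85,"dx":7.6,"dy":-2.6,"dz":30,"roll":0.4},{"hand":85,"dx":0,"dy":0,"dz":40,"roll":0},{"hand":85,"dx":0,"dy":0,"dz":40,"roll":0},{"hand":85,"dx":0,"dy":0,"dz":30,"roll":0},{"hand":85,"dx":0,"dy":0,"dz":18,"roll":0},{"hand":85,"dx":0,"dy":0,"dz":10,"roll":0},{"hand":85,"dx":0,"dy":0,"dz":0,"roll":0},{"hand":85,"dx":0,"dy":0,"dz":0,"roll":0}]' | sed -n '2p;4p'
python3 -c "
from h import *
go(554.5,-269.8,5,-2.3)"
```

```text
tcp_pos: [554.5, -269.8, 4.8]
wrist_force: [-0.1, 0.1, 1.1]
t 7.0 tcp [ 554.5 -269.8    4.8] yaw -2.43 tilt [ 0.1  -0.06] w 84.6 | roll -0.13 then [np.float64(-0.0), np.float64(0.0), np.float64(-0.2)] | unrolled [np.float64(-0.0), np.float64(0.0), np.float64(-0.2)]
```

```bash
python3 -m crank '[{"hand":50,"dx":0,"dy":0,"dz":0,"roll":0},{"hand":50,"dx":0,"dy":0,"dz":0,"roll":0},{"hand":50,"dx":0,"dy":0,"dz":0,"roll":0},{"hand":50,"dx":0,"dy":0,"dz":0,"roll":0},{"hand":50,"dx":0,"dy":0,"dz":0,"roll":0},{"hand":50,"dx":0,"dy":0,"dz":0,"roll":0},{"hand":50,"dx":0,"dy":0,"dz":-5,"roll":0},{"hand":50,"dx":0,"dy":0,"dz":-10,"roll":0},{"hand":50,"dx":0,"dy":0,"dz":0,"roll":0}]'
python3 -c "
from h import *
go(546,13,120,64)"
```

```text
time_s: 7.9
tcp_pos: [554.2, -269.8, 19.8]
eef_rot: [[0.999, -0.043, 0.002], [-0.043, -0.999, -0.001], [0.002, 0.001, -1.0]]
wrist_force: [-0.1, 0.1, -2.0]
width: 0.641
grip_force: 64.7
t 7.9 tcp [ 554.2 -269.8   19.8] yaw -2.44 tilt [ 0.09 -0.05] w 54.7 | roll -66.44 then [np.float64(250.6), np.float64(-131.3), np.float64(-100.2)] | unrolled [np.float64(-20.2), np.float64(-282.2), np.float64(-100.2)]
```

```bash
python3 -m crank '[{"hand":50,"dx":0,"dy":0,"dz":-50,"roll":0},{"hand":50,"dx":0,"dy":0,"dz":-50,"roll":0},{"hand":50,"dx":-3.2,"dy":-42.2,"dz":0,"roll":0},{"hand":50,"dx":-3,"dy":-40,"dz":0,"roll":0},{"hand":50,"dx":-3,"dy":-40,"dz":0,"roll":0},{"hand":50,"dx":-3,"dy":-40,"dz":0,"roll":0},{"hand":50,"dx":-3,"dy":-40,"dz":0,"roll":0},{"hand":50,"dx":-3,"dy":-40,"dz":0,"roll":0},{"hand":50,"dx":-2,"dy":-40,"dz":0,"roll":0},{"hand":50,"dx":0,"dy":0,"dz":0,"roll":0}]' | sed -n 2p; python3 -m crank '[{"hand":50,"dx":0,"dy":0,"dz":0,"roll":-8.3},{"hand":50,"dx":0,"dy":0,"dz":0,"roll":-8.3},{"hand":50,"dx":0,"dy":0,"dz":0,"roll":-8.3},{"hand":50,"dx":0,"dy":0,"dz":0,"roll":-8.3},{"hand":50,"dx":0,"dy":0,"dz":0,"roll":-8.3},{"hand":50,"dx":0,"dy":0,"dz":0,"roll":-8.3},{"hand":50,"dx":0,"dy":0,"dz":0,"roll":-8.3},{"hand":50,"dx":0,"dy":0,"dz":0,"roll":-8.3},{"hand":50,"dx":0,"dy":0,"dz":0,"roll":0},{"hand":50,"dx":0,"dy":0,"dz":0,"roll":0}]' | sed -n 2p
python3 - <<'E'
from h import *
go(546,13,60,64)
save('wrist','w4.png')
E
```

```text
tcp_pos: [544.8, 17.4, 118.5]
tcp_pos: [545.3, 13.2, 118.4]
t 9.9 tcp [545.3  13.2 118.4] yaw 63.69 tilt [ 0.01 -0.  ] w 54.6 | roll -0.31 then [np.float64(0.1), np.float64(0.7), np.float64(58.4)] | unrolled [np.float64(0.1), np.float64(0.7), np.float64(58.4)]
```

View pics/w4.png

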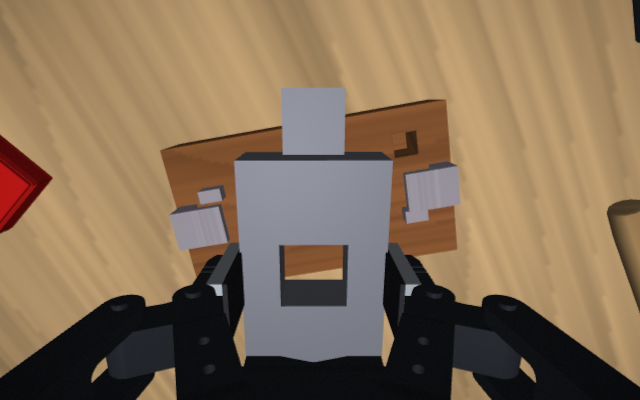

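Run:
```python
from h import *
o=arm.get_obs(); R=np.array(o['eef_rot'])
for z in (135,): print(((toz('wrist',[(314,245),(314,306),(280,275),(347,275),(314,155),(312,153)],z)-o['tcp_pos'])@R).round(1))
im=cv2.imread('pics/w4.png'); print(im[230:320:2,314].mean(1).astype(int)); print(im[260,270:360:2].mean(1).astype(int))
```

```text
[[ 12.9   0.3 -16.6]
 [-13.1   0.3 -16.6]
 [  0.4 -12.9 -16.6]
 [  0.4  13.  -16.6]
 [ 47.    0.2 -16.6]
 [ 47.7  -0.5 -16.6]]
[143 143 142 142 143 142 142 131  79  83  85  86  86  87  87  85  83  87
  89  89  88 125 156 156 149  46  45  46  47  46  46  46  47  45  46  46
  47  46 102 132 131 131 130 130 130]
[139 140 140 140 134  42  41  60  87  87  88  87  87  88  87  88  87  87
  86  86  85  85  85  84  84  83  83  82  82  84  85  85  87  87  88  88
  80  46  45 136 135 135 135 136 135]
```

```bash
python3 -m crank '[{"hand":50,"dx":0.1,"dy":0.7,"dz":28,"roll":0},{"hand":50,"dx":0,"dy":0,"dz":25,"roll":0},{"hand":50,"dx":0,"dy":0,"dz":0,"roll":0},{"hand":50,"dx":0,"dy":0,"dz":0,"roll":0},{"hand":50,"dx":0,"dy":0,"dz":5,"roll":0},{"hand":50,"dx":0,"dy":0,"dz":5,"roll":0},{"hand":50,"dx":0,"dy":0,"dz":4,"roll":0},{"hand":50,"dx":0,"dy":0,"dz":0,"roll":0}]' | sed -n '2p;4p'; python3 -m crank '[{"hand":50,"dx":0,"dy":0,"dz":4,"roll":0},{"hand":50,"dx":0,"dy":0,"dz":3,"roll":0},{"hand":50,"dx":0,"dy":0,"dz":2,"roll":0},{"hand":50,"dx":0,"dy":0,"dz":0,"roll":0},{"hand":50,"dx":0,"dy":0,"dz":0,"roll":0}]' | sed -n '2p;4p'
```

```text
tcp_pos: [545.8, 13.2, 51.0]
wrist_force: [0.2, 0.5, -1.9]
tcp_pos: [545.9, 13.2, 42.3]
wrist_force: [-0.6, 0.4, -3.2]
```

```bash
python3 -m crank '[{"hand":50,"dx":0,"dy":0,"dz":1,"roll":0},{"hand":50,"dx":0,"dy":0,"dz":1,"roll":0},{"hand":50,"dx":0,"dy":0,"dz":0,"roll":0},{"hand":50,"dx":0,"dy":0,"dz":0,"roll":0}]' | sed -n '2p;4p'; python3 -m crank '[{"hand":50,"dx":0,"dy":0,"dz":0.7,"roll":0},{"hand":50,"dx":0,"dy":0,"dz":0,"roll":0},{"hand":50,"dx":0,"dy":0,"dz":0,"roll":0}]' | sed -n '2p;4p'
```

```text
tcp_pos: [545.9, 13.2, 40.3]
wrist_force: [-0.9, -0.8, -2.1]
tcp_pos: [546.0, 13.2, 39.8]
wrist_force: [-0.7, -0.0, 4.6]
```

```bash
python3 -m crank '[{"hand":50,"dx":0,"dy":0,"dz":0,"roll":8},{"hand":50,"dx":0,"dy":0,"dz":0,"roll":8},{"hand":50,"dx":0,"dy":0,"dz":0,"roll":8},{"hand":50,"dx":0,"dy":0,"dz":0,"roll":8},{"hand":50,"dx":0,"dy":0,"dz":0,"roll":0},{"hand":50,"dx":0,"dy":0,"dz":0,"roll":0}]' | sed -n '2p;4p'; python3 -m crank '[{"hand":50,"dx":0,"dy":0,"dz":0,"roll":8},{"hand":50,"dx":0,"dy":0,"dz":0,"roll":8},{"hand":50,"dx":0,"dy":0,"dz":0,"roll":8},{"hand":50,"dx":0,"dy":0,"dz":0,"roll":8},{"hand":50,"dx":0,"dy":0,"dz":0,"roll":8},{"hand":50,"dx":0,"dy":0,"dz":0,"roll":0},{"hand":50,"dx":0,"dy":0,"dz":0,"roll":0}]' | sed -n '2,4p'
python3 - <<'E'
from h import *
go(546,13,40,-16); print(arm.get_obs()['wrist_torque'])
E
```

```text
tcp_pos: [546.3, 13.2, 39.8]
wrist_force: [0.3, 0.1, 5.3]
tcp_pos: [546.2, 13.2, 39.8]
eef_rot: [[0.991, -0.133, 0.0], [-0.133, -0.991, 0.0], [0.0, -0.0, -1.0]]
wrist_force: [0.8, -0.3, 5.5]
t 13.2 tcp [546.2  13.2  39.8] yaw -7.66 tilt [0.03 0.  ] w 54.5 | roll 8.34 then [np.float64(-0.1), np.float64(0.3), np.float64(-0.2)] | unrolled [np.float64(-0.1), np.float64(0.3), np.float64(-0.2)]
[-0.04587254 -0.00964996 -0.18398073]
```

```bash
python3 -m crank '[{"hand":50,"dx":0,"dy":0,"dz":0,"roll":3},{"hand":50,"dx":0,"dy":0,"dz":0,"roll":3},{"hand":50,"dx":0,"dy":0,"dz":0,"roll":2},{"hand":50,"dx":0,"dy":0,"dz":0,"roll":0},{"hand":50,"dx":0,"dy":0,"dz":0,"roll":0}]' | sed -n '2p;4p';  python3 - <<'E'
from h import *
go(546,13,40,-16); print(arm.get_obs()['wrist_torque'])
E
python3 -m crank '[{"hand":50,"dx":0,"dy":0,"dz":0,"roll":1},{"hand":50,"dx":0,"dy":0,"dz":0,"roll":0.5},{"hand":50,"dx":0,"dy":0,"dz":0,"roll":0},{"hand":50,"dx":0,"dy":0,"dz":0,"roll":0}]' | sed -n '2p;4p';  python3 - <<'E'
from h import *
go(546,13,40,-16); print(arm.get_obs()['wrist_torque'])
E
```

```text
tcp_pos: [546.2, 13.2, 39.8]
wrist_force: [-0.5, -0.1, 6.0]
t 13.8 tcp [546.2  13.2  39.8] yaw -15.64 tilt [0.03 0.  ] w 54.3 | roll 0.36 then [np.float64(-0.1), np.float64(0.3), np.float64(-0.2)] | unrolled [np.float64(-0.1), np.float64(0.3), np.float64(-0.2)]
[-0.12421072  0.02965031 -0.17103858]
tcp_pos: [546.6, 13.8, 39.8]
wrist_force: [1.3, 7.9, 4.1]
t 14.2 tcp [546.6  13.8  39.8] yaw -17.12 tilt [0.06 0.02] w 54.5 | roll -1.12 then [np.float64(-0.3), np.float64(0.9), np.float64(-0.2)] | unrolled [np.float64(-0.3), np.float64(0.9), np.float64(-0.2)]
[ 1.30112942 -0.36199217  0.61446375]
```

```bash
python3 -m crank '[{"hand":60,"dx":0,"dy":0,"dz":0,"roll":0},{"hand":70,"dx":0,"dy":0,"dz":0,"roll":0},{"hand":80,"dx":0,"dy":0,"dz":0,"roll":0},{"hand":80,"dx":0,"dy":0,"dz":0,"roll":0},{"hand":80,"dx":0,"dy":0,"dz":-10,"roll":0},{"hand":80,"dx":0,"dy":0,"dz":-50,"roll":0},{"hand":80,"dx":0,"dy":0,"dz":-50,"roll":0},{"hand":80,"dx":0,"dy":0,"dz":-50,"roll":0},{"hand":80,"dx":-40,"dy":0,"dz":-40,"roll":0},{"hand":80,"dx":0,"dy":0,"dz":0,"roll":0}]' | sed -n '2p;4p'
python3 - <<'E'
from h import *
cp=arm.camera_params('wrist'); save('wrist','w5.png')
for r in arm.outline_of('foot','wrist')[:1]: print(fitb(r['mask'],FOOT[:1],cp,(546,13,-16),z=35))
go(405,-200,230,0)
E
```

```text
tcp_pos: [511.4, 24.5, 240.2]
wrist_force: [-0.8, 0.4, -1.7]
(array([546.75,  12.56, -16.66]), np.float64(0.904))
t 15.2 tcp [512.4  24.  236.5] yaw -17.5 tilt [ 0.16 -0.  ] w 80.2 | roll -17.5 then [np.float64(-107.4), np.float64(224.0), np.float64(6.5)] | unrolled [np.float64(-35.1), np.float64(245.9), np.float64(6.5)]
```

View pics/w5.png

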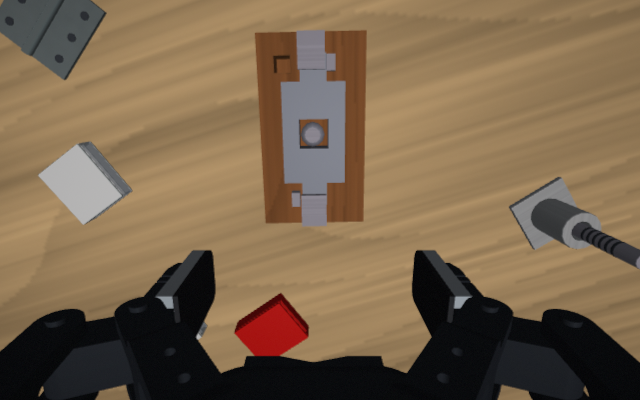

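The foot is home, with both tabs under the keepers at px (313,70) and (313,190). The well is at about (281.5,64.5).

```bash
python3 -c "
from h import *
print(toz('wrist',[(281.5,64.5)],35))"
python3 -m crank '[{"hand":80,"dx":-35,"dy":46,"dz":6,"roll":0},{"hand":80,"dx":0,"dy":50,"dz":0,"roll":0},{"hand":80,"dx":0,"dy":50,"dz":0,"roll":0},{"hand":80,"dx":0,"dy":50,"dz":0,"roll":0},{"hand":80,"dx":0,"dy":50,"dz":0,"roll":0},{"hand":80,"dx":0,"dy":0,"dz":0,"roll":-8.5},{"hand":80,"dx":0,"dy":0,"dz":0,"roll":-8.5},{"hand":80,"dx":0,"dy":0,"dz":0,"roll":0},{"hand":80,"dx":0,"dy":0,"dz":0,"roll":0}]' | sed -n '2p;4p'
python3 - <<'E'
from h import *
go(405,-200,230,0)
cp=arm.camera_params('wrist'); save('wrist','w6.png')
for n in ('cup','punch'):
    for r in arm.search_frame(n,'wrist')[:2]: print(n,round(r['confidence'],2),np.round(r['location'],1),proj('wrist',r['location'],cp)[0].round())
E
```

```text
[[613.22572685  21.5353335   35.        ]]
tcp_pos: [411.2, -195.4, 229.0]
wrist_force: [0.9, -0.8, 0.1]
t 16.1 tcp [ 411.2 -195.4  229. ] yaw -0.8 tilt [-0.07  0.04] w 80.2 | roll -0.8 then [np.float64(-6.2), np.float64(4.6), np.float64(-1.0)] | unrolled [np.float64(-6.2), np.float64(4.7), np.float64(-1.0)]
cup 0.97 [ 392.3 -204.5    8.3] [322. 184.]
punch 0.61 [ 381.8 -203.9  113. ] [324. 228.]
```

View pics/w6.png

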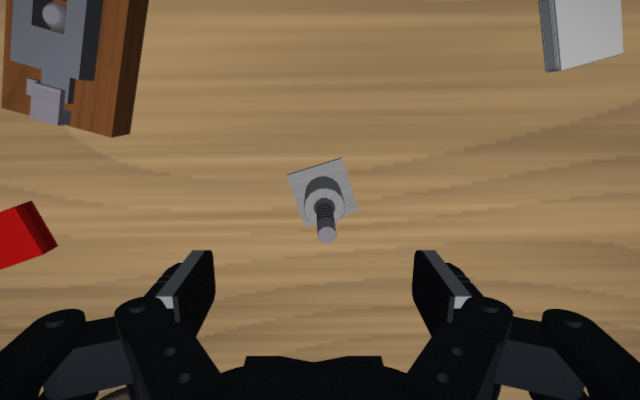

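Run:
```python
from h import *
p=toz('wrist',[(327.2,236)],126)[0]; print('punch',p,'rim',toz('wrist',[(324,208)],58)[0],'base',toz('wrist',[(288.5,174),(341,158),(356,212)],6).round(1))
go(p[0],p[1],135,0)
for c in ('top',):
    arm.capture(c)
    for n in ('cup','punch'):
        for r in arm.search_frame(n,c)[:2]: print(n,round(r['confidence'],2),np.round(r['location'],1))
```

```text
punch [ 380.76197286 -205.75741656  126.        ] rim [ 381.26981558 -205.37937265   58.        ] base [[ 402.6 -170.1    6. ]
 [ 418.7 -224.4    6. ]
 [ 360.4 -241.     6. ]]
t 16.3 tcp [ 411.4 -195.1  229.5] yaw -0.66 tilt [-0.03  0.02] w 80.4 | roll -0.66 then [np.float64(-30.7), np.float64(10.6), np.float64(94.5)] | unrolled [np.float64(-30.5), np.float64(11.0), np.float64(94.5)]
cup 0.51 [569.6 252.7  20.9]
punch 0.43 [541.   16.2  38.7]
```

```bash
python3 -m crank '[{"hand":80,"dx":-15,"dy":5.5,"dz":0,"roll":0},{"hand":80,"dx":-15.5,"dy":5.5,"dz":0,"roll":0},{"hand":60,"dx":0,"dy":0,"dz":40,"roll":0},{"hand":60,"dx":0,"dy":0,"dz":34,"roll":0},{"hand":60,"dx":0,"dy":0,"dz":0,"roll":0},{"hand":60,"dx":0,"dy":0,"dz":0,"roll":0},{"hand":60,"dx":0,"dy":0,"dz":0,"roll":0}]' | sed -n '2p;4p'
python3 -c "
from h import *
go(380.9,-205.6,86,0)"
```

```text
tcp_pos: [381.2, -206.8, 157.2]
wrist_force: [0.8, -0.4, 0.3]
t 17.1 tcp [ 381.2 -206.8  157.2] yaw -0.56 tilt [ 0.08 -0.05] w 59.9 | roll -0.56 then [np.float64(-0.3), np.float64(-1.2), np.float64(71.2)] | unrolled [np.float64(-0.3), np.float64(-1.2), np.float64(71.2)]
```

```bash
python3 -m crank '[{"hand":60,"dx":-0.2,"dy":-1.2,"dz":25,"roll":-0.5},{"hand":50,"dx":0,"dy":0,"dz":25,"roll":0},{"hand":40,"dx":0,"dy":0,"dz":21,"roll":0},{"hand":40,"dx":0,"dy":0,"dz":0,"roll":0},{"hand":30,"dx":0,"dy":0,"dz":0,"roll":0},{"hand":25,"dx":0,"dy":0,"dz":0,"roll":0},{"hand":20,"dx":0,"dy":0,"dz":0,"roll":0},{"hand":5,"dx":0,"dy":0,"dz":0,"roll":0},{"hand":5,"dx":0,"dy":0,"dz":0,"roll":0},{"hand":5,"dx":0,"dy":0,"dz":0,"roll":0}]'
```

```text
time_s: 18.15
tcp_pos: [381.2, -205.4, 85.8]
eef_rot: [[1.0, -0.001, 0.002], [-0.001, -1.0, -0.001], [0.002, 0.001, -1.0]]
wrist_force: [-0.3, -0.3, 14.3]
width: 0.15
grip_force: 58.3
```

```bash
python3 -m crank '[{"hand":5,"dx":0,"dy":0,"dz":-10,"roll":0},{"hand":5,"dx":0,"dy":0,"dz":-20,"roll":0},{"hand":5,"dx":0,"dy":0,"dz":-25,"roll":0},{"hand":5,"dx":0,"dy":0,"dz":-25,"roll":0},{"hand":5,"dx":0,"dy":0,"dz":-20,"roll":0},{"hand":5,"dx":0,"dy":0,"dz":0,"roll":0},{"hand":5,"dx":0,"dy":0,"dz":0,"roll":0}]'
python3 - <<'E'
from h import *
go(613.6,21.6,185,0); save('wrist','w7.png')
E
```

```text
time_s: 18.85
tcp_pos: [380.6, -205.0, 185.3]
eef_rot: [[1.0, -0.001, 0.001], [-0.001, -1.0, -0.001], [0.001, 0.001, -1.0]]
wrist_force: [0.2, 0.1, -1.6]
width: 0.148
grip_force: 58.5
t 18.9 tcp [ 380.6 -205.   185.3] yaw -0.04 tilt [ 0.06 -0.04] w 12.7 | roll -0.04 then [np.float64(233.0), np.float64(-226.6), np.float64(0.3)] | unrolled [np.float64(232.8), np.float64(-226.8), np.float64(0.3)]
```

View pics/w7.png

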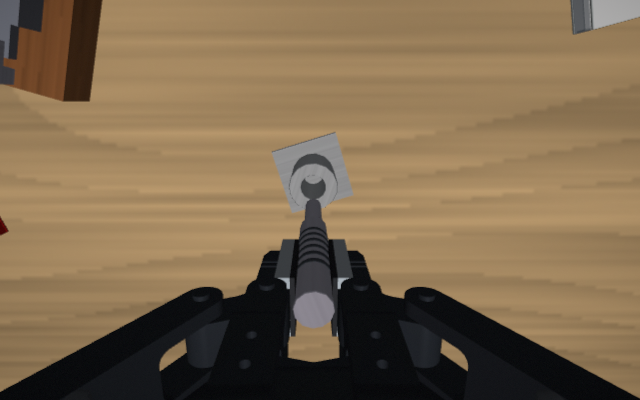

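```bash
python3 - <<'E'
from h import *
o=arm.get_obs(); R=np.array(o['eef_rot'])
for uv,z in (((314,310),225.5),((313,203),105.5)): print(((toz('wrist',uv,z)-o['tcp_pos'])@R).round(1))
E
python3 -m crank '[{"hand":5,"dx":33,"dy":-32,"dz":0,"roll":0},{"hand":5,"dx":40,"dy":-39,"dz":0,"roll":0},{"hand":5,"dx":40,"dy":-39,"dz":0,"roll":0},{"hand":5,"dx":40,"dy":-39,"dz":0,"roll":0},{"hand":5,"dx":40,"dy":-39,"dz":0,"roll":0},{"hand":5,"dx":40,"dy":-38.8,"dz":0,"roll":0},{"hand":5,"dx":0,"dy":0,"dz":20,"roll":0},{"hand":5,"dx":0,"dy":0,"dz":0,"roll":0},{"hand":5,"dx":0,"dy":0,"dz":0,"roll":0},{"hand":5,"dx":0,"dy":0,"dz":0,"roll":0}]' | sed -n '2p;4p'
python3 - <<'E'
from h import *
go(613.6,21.6,125,0); save('wrist','w8.png')
E
```

```text
[[  1.    0.9 -40.8]]
[[ 1.8  0.6 79.2]]
tcp_pos: [592.1, 0.5, 165.0]
wrist_force: [0.2, -0.1, -1.3]
t 19.9 tcp [5.921e+02 5.000e-01 1.650e+02] yaw -0.1 tilt [-0.04 -0.  ] w 12.3 | roll -0.1 then [np.float64(21.5), np.float64(-21.1), np.float64(40.0)] | unrolled [np.float64(21.4), np.float64(-21.1), np.float64(40.0)]
```

View pics/w8.png

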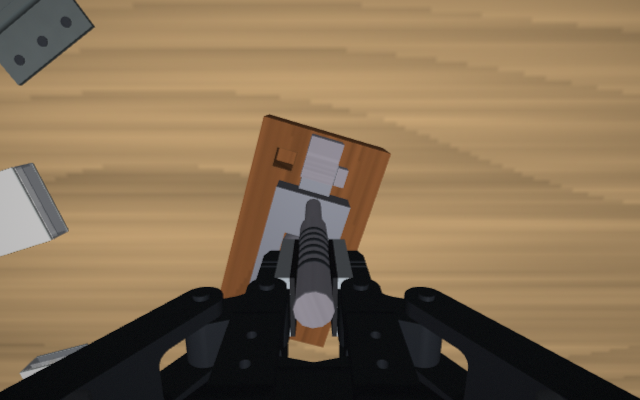

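Run:
```python
from h import *
print(toz('wrist',[(284.5,159)],35).round(1))
im=cv2.imread('pics/w8.png'); cv2.imwrite('pics/c8.png',cv2.resize(im[130:210,250:340],None,fx=7,fy=7,interpolation=cv2.INTER_CUBIC))
```

```text
[[614.4  21.7  35. ]]
```

View pics/c8.png

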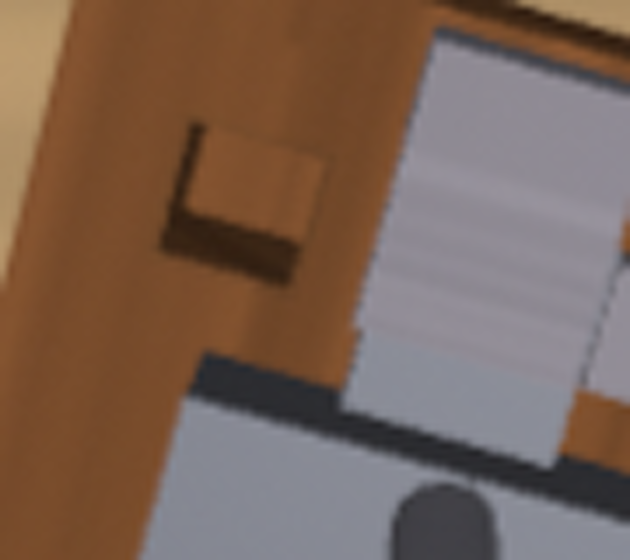

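```bash
python3 -m crank '[{"hand":5,"dx":11,"dy":-11,"dz":0,"roll":0},{"hand":5,"dx":9.9,"dy":-10.8,"dz":0,"roll":0},{"hand":5,"dx":0,"dy":0,"dz":20,"roll":0},{"hand":5,"dx":0,"dy":0,"dz":20,"roll":0},{"hand":5,"dx":0,"dy":0,"dz":0,"roll":0},{"hand":5,"dx":0,"dy":0,"dz":0,"roll":0},{"hand":5,"dx":0,"dy":0,"dz":0,"roll":0}]' | sed -n '2p;4p'
python3 - <<'E'
from h import *
go(613,22.3,115,0); save('wrist','w9.png')
im=cv2.imread('pics/w9.png'); cv2.imwrite('pics/c9.png',cv2.resize(im[130:290,230:390],None,fx=3.7,fy=3.7,interpolation=cv2.INTER_CUBIC))
E
```

```text
tcp_pos: [614.6, 23.3, 125.9]
wrist_force: [0.3, -0.1, -1.4]
t 20.6 tcp [614.6  23.3 125.9] yaw -0.04 tilt [0.08 0.  ] w 12.4 | roll -0.04 then [np.float64(-1.6), np.float64(1.0), np.float64(10.9)] | unrolled [np.float64(-1.6), np.float64(1.0), np.float64(10.9)]
```

View pics/c9.png

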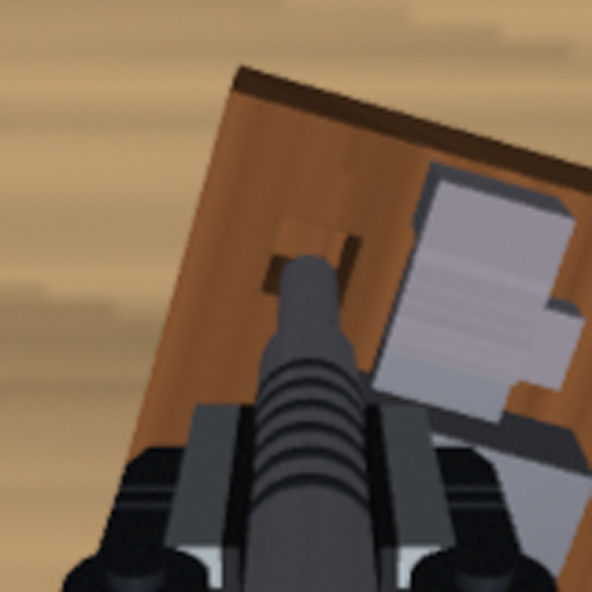

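Run:
```python
from h import *
f=lambda u,v:(230+u/3.7,130+v/3.7)
print(toz('wrist',[f(313,264)],35).round(1),toz('wrist',[f(309,282)],46).round(1),toz('wrist',[f(309,282)],48).round(1)); go(0,0,0,0)
```

```text
[[614.2  21.6  35. ]] [[614.1  22.3  46. ]] [[614.7  22.3  48. ]]
t 20.7 tcp [614.5  23.2 125.9] yaw -0.04 tilt [0.09 0.  ] w 12.8 | roll -0.04 then [np.float64(-614.5), np.float64(23.2), np.float64(125.9)] | unrolled [np.float64(-614.5), np.float64(23.6), np.float64(125.9)]
```

```bash
python3 -m crank '[{"hand":5,"dx":-0.3,"dy":0.6,"dz":4,"roll":0},{"hand":5,"dx":0,"dy":0,"dz":6,"roll":0},{"hand":5,"dx":0,"dy":0,"dz":6,"roll":0},{"hand":5,"dx":0,"dy":0,"dz":0,"roll":0},{"hand":5,"dx":0,"dy":0,"dz":0,"roll":0}]' | sed -n '2p;4p'; python3 -m crank '[{"hand":5,"dx":0,"dy":0,"dz":7,"roll":0},{"hand":5,"dx":0,"dy":0,"dz":7,"roll":0},{"hand":5,"dx":0,"dy":0,"dz":5,"roll":0},{"hand":5,"dx":0,"dy":0,"dz":0,"roll":0},{"hand":5,"dx":0,"dy":0,"dz":0,"roll":0}]' | sed -n '2p;4p'
```

```text
tcp_pos: [613.2, 22.5, 108.5]
wrist_force: [-0.4, -0.0, -0.7]
tcp_pos: [613.3, 22.5, 89.6]
wrist_force: [0.6, 1.0, -0.4]
```

Good, it is entering. Next I'll seat it, release and raise.

```bash
python3 -m crank '[{"hand":5,"dx":0,"dy":0,"dz":1.5,"roll":0},{"hand":5,"dx":0,"dy":0,"dz":1.5,"roll":0},{"hand":5,"dx":0,"dy":0,"dz":1,"roll":0},{"hand":5,"dx":0,"dy":0,"dz":0,"roll":0},{"hand":5,"dx":0,"dy":0,"dz":0,"roll":0}]' | sed -n '2p;4p'
```

```text
tcp_pos: [613.4, 22.5, 85.8]
wrist_force: [-0.6, -0.0, -0.8]
```

```bash
python3 -m crank '[{"hand":5,"dx":0,"dy":0,"dz":0.7,"roll":0},{"hand":5,"dx":0,"dy":0,"dz":0.6,"roll":0},{"hand":5,"dx":0,"dy":0,"dz":0,"roll":0},{"hand":5,"dx":0,"dy":0,"dz":0,"roll":0}]' | sed -n '2p;4p'
python3 -m crank '[{"hand":18,"dx":0,"dy":0,"dz":0,"roll":0},{"hand":25,"dx":0,"dy":0,"dz":0,"roll":0},{"hand":35,"dx":0,"dy":0,"dz":0,"roll":0},{"hand":45,"dx":0,"dy":0,"dz":0,"roll":0},{"hand":45,"dx":0,"dy":0,"dz":0,"roll":0},{"hand":45,"dx":0,"dy":0,"dz":-30,"roll":0},{"hand":45,"dx":0,"dy":0,"dz":-40,"roll":0},{"hand":80,"dx":0,"dy":0,"dz":-45,"roll":0},{"hand":80,"dx":-45,"dy":0,"dz":-45,"roll":0},{"hand":80,"dx":-45,"dy":0,"dz":0,"roll":0}]'  | sed -n '2p;4p'
python3 - <<'E'
from h import *
cp=arm.camera_params('wrist'); save('wrist','w10.png')
for r in arm.outline_of('foot','wrist')[:1]: print(fitb(r['mask'],FOOT[:1],cp,(546,13,-16),z=35))
for n in ('punch',):
    for r in arm.search_frame(n,'wrist')[:2]: print(n,round(r['confidence'],2),np.round(r['location'],1),proj('wrist',r['location'],cp)[0].round())
E
```

```text
tcp_pos: [613.7, 22.5, 84.9]
wrist_force: [-0.5, 0.2, 5.7]
tcp_pos: [535.8, 22.5, 239.2]
wrist_force: [-0.1, -0.4, -0.2]
(array([546.66,  12.09, -16.22]), np.float64(0.9))
punch 0.53 [612.2  22.2 123.2] [313.  85.]
```

View pics/w10.png

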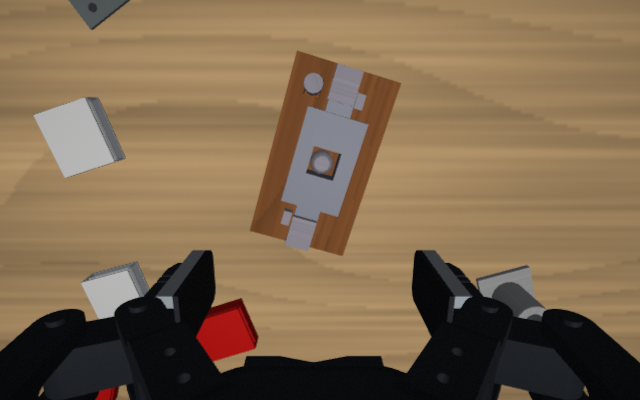

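The punch stands in the well at px (313,83), with the foot home and the post visible in its bore. From here I work from numbers only, as my picture views are used up.

```bash
cat >> h.py <<'E'
def trays(cam,z=0,white=True):
    cp=arm.camera_params(cam); im=arm.capture(cam); out=[]
    for t in arm.outline_of('tray1',cam):
        if t['mask'].sum()<30: continue
        col=im[t['mask']].mean(0); a=rect(cam,t['mask'],24+z); w,h=a[1]; th=a[2] if w>h else a[2]+90
        if white and col.max()-col.min()>40: continue
        best=max((fitb(t['mask'],TRAY,cp,(*a[0],y),z=z,cam=cam) for y in (th,th+90)),key=lambda q:q[1])
        b=best[0].copy(); b[2]=(b[2]+90)%180-90
        print('tray',round(t['confidence'],2),b,best[1],col.astype(int),'rect',np.round(a[0]),np.round(a[1]))
        out.append((b,best[1]))
    return out
E
python3 -m crank '[{"hand":80,"dx":3,"dy":-46,"dz":0,"roll":0},{"hand":80,"dx":3,"dy":-47,"dz":0,"roll":0},{"hand":80,"dx":3,"dy":-47,"dz":0,"roll":0},{"hand":80,"dx":3,"dy":-47,"dz":0,"roll":0},{"hand":80,"dx":3,"dy":-47,"dz":0,"roll":0},{"hand":80,"dx":0,"dy":0,"dz":0,"roll":0},{"hand":80,"dx":0,"dy":0,"dz":0,"roll":0}]' | sed -n '2p;4p'
python3 - <<'E'
from h import *
print('top');trays('top',white=False);print('side');trays('side');print('wrist');trays('wrist'); go(567,257,6,19)
E
```

```text
tcp_pos: [548.4, 257.7, 234.1]
wrist_force: [-0.4, -0.2, 0.3]
top
tray 0.98 [ 665.25 -435.29   63.86] 0.949 [126  86 102] rect [ 663. -433.] [70. 64.]
tray 0.92 [341.83 130.77 -69.7 ] 0.942 [132  40  35] rect [342. 129.] [55. 68.]
tray 0.7 [ 541.26 -442.72   18.19] 0.924 [130 128 124] rect [ 540. -439.] [66. 64.]
tray 0.59 [558.2  226.49 -75.37] 0.107 [120 118 113] rect [554. 231.] [28. 15.]
tray 0.45 [529.67 417.09 -87.1 ] 0.089 [106 103  97] rect [531. 416.] [23. 16.]
side
tray 0.89 [385.81 242.7   16.29] 0.887 [206 208 204] rect [384. 252.] [64. 70.]
tray 0.89 [568.7  260.53  22.53] 0.929 [202 203 198] rect [565. 269.] [67. 73.]
tray 0.87 [551.45 436.53 -24.1 ] 0.927 [207 209 205] rect [547. 442.] [60. 77.]
tray 0.6 [ 542.47 -440.3    16.88] 0.881 [195 196 191] rect [ 537. -422.] [67. 90.]
wrist
tray 0.85 [383.81 242.69  15.44] 0.966 [166 166 165] rect [390. 244.] [77. 58.]
tray 0.75 [548.81 436.26 -22.24] 0.967 [165 165 164] rect [550. 432.] [63. 72.]
tray 0.58 [566.11 258.06  17.71] 0.969 [180 179 179] rect [566. 259.] [67. 57.]
t 24.8 tcp [548.5 255.5 234.9] yaw -0.13 tilt [ 0. -0.] w 80.0 | roll -19.13 then [np.float64(18.0), np.float64(4.6), np.float64(228.9)] | unrolled [np.float64(18.5), np.float64(-1.6), np.float64(228.9)]
```

```bash
python3 -c "
from h import *
go(566.1,258.1,4.5,17.7)"
python3 -m crank '[{"hand":80,"dx":17.6,"dy":-2.6,"dz":40,"roll":-6},{"hand":80,"dx":0,"dy":0,"dz":40,"roll":-6},{"hand":80,"dx":0,"dy":0,"dz":40,"roll":-5.8},{"hand":80,"dx":0,"dy":0,"dz":40,"roll":0},{"hand":80,"dx":0,"dy":0,"dz":0,"roll":0},{"hand":80,"dx":0,"dy":0,"dz":0,"roll":0}]' | sed -n '2p;4p'
python3 - <<'E'
from h import *
trays('wrist'); go(566.1,258.1,4.5,17.7)
E
```

```text
t 24.8 tcp [548.5 255.5 234.9] yaw -0.13 tilt [ 0. -0.] w 80.0 | roll -17.83 then [np.float64(17.6), np.float64(2.9), np.float64(230.4)] | unrolled [np.float64(17.6), np.float64(-2.7), np.float64(230.4)]
tcp_pos: [565.9, 258.6, 75.4]
wrist_force: [-0.6, 0.2, 0.4]
tray 0.83 [548.38 437.66 -22.28] 0.99 [130 130 130] rect [554. 410.] [86. 47.]
tray 0.71 [566.26 258.81  17.78] 0.977 [165 164 164] rect [569. 260.] [69. 56.]
t 25.4 tcp [567.2 259.4  77.1] yaw 17.72 tilt [0.16 0.06] w 79.9 | roll 0.02 then [np.float64(-1.4), np.float64(0.9), np.float64(72.6)] | unrolled [np.float64(-1.4), np.float64(0.9), np.float64(72.6)]
```

```bash
python3 -m crank '[{"hand":80,"dx":-0.6,"dy":0.2,"dz":30,"roll":0},{"hand":80,"dx":0,"dy":0,"dz":27,"roll":0},{"hand":80,"dx":0,"dy":0,"dz":15,"roll":0},{"hand":80,"dx":0,"dy":0,"dz":0,"roll":0},{"hand":65,"dx":0,"dy":0,"dz":0,"roll":0},{"hand":50,"dx":0,"dy":0,"dz":0,"roll":0},{"hand":50,"dx":0,"dy":0,"dz":0,"roll":0},{"hand":50,"dx":0,"dy":0,"dz":0,"roll":0},{"hand":50,"dx":0,"dy":0,"dz":0,"roll":0},{"hand":50,"dx":0,"dy":0,"dz":0,"roll":0}]' | sed -n '2p;4,6p'; python3 -m crank '[{"hand":50,"dx":0,"dy":0,"dz":-10,"roll":0},{"hand":50,"dx":0,"dy":0,"dz":-40,"roll":0},{"hand":50,"dx":0,"dy":0,"dz":-50,"roll":0},{"hand":50,"dx":0,"dy":0,"dz":-45,"roll":0},{"hand":50,"dx":0,"dy":0,"dz":0,"roll":0},{"hand":50,"dx":0,"dy":0,"dz":0,"roll":0},{"hand":50,"dx":0,"dy":0,"dz":0,"roll":0}]' | sed -n '2p;4,6p'
cat >> h.py <<'E'
def held(bot=4.5):
    "fit tray in the hand; offset in tool frame"
    cp=arm.camera_params('wrist'); o=arm.get_obs(); R=np.array(o['eef_rot']); p=np.array(o['tcp_pos']); y=np.degrees(np.arctan2(R[1,0],R[0,0])); arm.capture('wrist')
    for t in arm.outline_of('tray1','wrist'):
        q=fitb(t['mask'],TRAY,cp,(p[0],p[1],y),z=p[2]-bot)
        if q[1]>.5: d=R.T@np.r_[q[0][:2]-p[:2],0]; print('held off',d.round(1)[:2],'dyaw',round(q[0][2]-y,2),q[1])
E
python3 -c "
from h import *
held(); go(546.6,12.4,200,-16.4)"
```

```text
tcp_pos: [566.3, 259.2, 4.8]
wrist_force: [-1.1, -0.3, 7.6]
width: 0.637
grip_force: 64.0
tcp_pos: [564.7, 258.5, 147.7]
wrist_force: [-1.1, -0.3, -1.7]
width: 0.637
grip_force: 64.2
held off [0.3 0.7] dyaw 0.22 0.973
t 27.2 tcp [564.4 258.4 146.7] yaw 17.76 tilt [-0.12 -0.05] w 54.6 | roll 34.16 then [np.float64(52.4), np.float64(241.0), np.float64(-53.3)] | unrolled [np.float64(-92.0), np.float64(228.8), np.float64(-53.3)]
```

```bash
python3 -m crank '[{"hand":50,"dx":-16,"dy":40.8,"dz":-10,"roll":0},{"hand":50,"dx":-19,"dy":47,"dz":0,"roll":0},{"hand":50,"dx":-19,"dy":47,"dz":0,"roll":0},{"hand":50,"dx":-19,"dy":47,"dz":0,"roll":0},{"hand":50,"dx":-19,"dy":47,"dz":0,"roll":0},{"hand":50,"dx":0,"dy":0,"dz":0,"roll":8.5},{"hand":50,"dx":0,"dy":0,"dz":0,"roll":8.5},{"hand":50,"dx":0,"dy":0,"dz":0,"roll":8.5},{"hand":50,"dx":0,"dy":0,"dz":0,"roll":8.5},{"hand":50,"dx":0,"dy":0,"dz":0,"roll":0}]' | sed -n 2p; python3 -m crank '[{"hand":50,"dx":0,"dy":0,"dz":0,"roll":0},{"hand":50,"dx":0,"dy":0,"dz":0,"roll":0}]' | sed -n 2p
python3 -c "
from h import *
held();go(546.6,12.7,61.5,-16.5)"
```

```text
tcp_pos: [547.0, 15.5, 156.8]
tcp_pos: [547.4, 15.6, 157.4]
held off [0.7 0.9] dyaw 0.24 0.964
t 28.6 tcp [547.5  15.6 157.7] yaw -16.1 tilt [-0.02  0.  ] w 54.4 | roll 0.4 then [np.float64(-0.1), np.float64(3.1), np.float64(96.2)] | unrolled [np.float64(-0.1), np.float64(3.1), np.float64(96.2)]
```

```bash
python3 -m crank '[{"hand":50,"dx":-0.5,"dy":2.6,"dz":20,"roll":0.4},{"hand":50,"dx":0,"dy":0,"dz":30,"roll":0},{"hand":50,"dx":0,"dy":0,"dz":25,"roll":0},{"hand":50,"dx":0,"dy":0,"dz":12,"roll":0},{"hand":50,"dx":0,"dy":0,"dz":4,"roll":0},{"hand":50,"dx":0,"dy":0,"dz":0,"roll":0},{"hand":50,"dx":0,"dy":0,"dz":0,"roll":0},{"hand":50,"dx":0,"dy":0,"dz":0,"roll":0}]' | sed -n '2p;4p'; python3 -m crank '[{"hand":50,"dx":0,"dy":0,"dz":2,"roll":0},{"hand":50,"dx":0,"dy":0,"dz":1.5,"roll":0},{"hand":50,"dx":0,"dy":0,"dz":0.8,"roll":0},{"hand":50,"dx":0,"dy":0,"dz":0,"roll":0},{"hand":50,"dx":0,"dy":0,"dz":0,"roll":0}]' | sed -n '2p;4p'
```

```text
tcp_pos: [547.2, 13.2, 67.9]
wrist_force: [0.0, 0.0, -0.4]
tcp_pos: [546.4, 13.2, 62.5]
wrist_force: [0.0, 0.3, -0.7]
```

```bash
python3 -m crank '[{"hand":50,"dx":0,"dy":0,"dz":0.6,"roll":0},{"hand":50,"dx":0,"dy":0,"dz":0,"roll":0},{"hand":50,"dx":0,"dy":0,"dz":0,"roll":0}]' | sed -n '2p;4p'; python3 -m crank '[{"hand":60,"dx":0,"dy":0,"dz":0,"roll":0},{"hand":65,"dx":0,"dy":0,"dz":0,"roll":0},{"hand":70,"dx":0,"dy":0,"dz":0,"roll":0},{"hand":80,"dx":0,"dy":0,"dz":0,"roll":0},{"hand":80,"dx":0,"dy":0,"dz":-15,"roll":0},{"hand":80,"dx":0,"dy":0,"dz":-45,"roll":0},{"hand":80,"dx":0,"dy":0,"dz":-50,"roll":0},{"hand":80,"dx":0,"dy":0,"dz":-50,"roll":0},{"hand":80,"dx":0,"dy":0,"dz":-20,"roll":0},{"hand":80,"dx":0,"dy":0,"dz":0,"roll":0}]' | sed -n '2p;4p'
python3 - <<'E'
from h import *
trays('wrist',z=57)
go(383.8,242.7,235,15.4)
E
```

```text
tcp_pos: [546.4, 13.2, 61.9]
wrist_force: [0.5, -0.9, -0.7]
tcp_pos: [548.3, 13.2, 245.5]
wrist_force: [-0.1, -0.4, -0.7]
tray 0.98 [546.07  12.4  -17.32] 0.978 [178 177 176] rect [546.  12.] [55. 67.]
tray 0.55 [371.52 182.91 -41.51] 0.019 [95 93 89] rect [419. 165.] [18.  4.]
t 31.2 tcp [546.3  13.2 242. ] yaw -16.64 tilt [ 0.03 -0.  ] w 79.8 | roll -32.04 then [np.float64(-95.8), np.float64(-264.4), np.float64(7.0)] | unrolled [np.float64(-221.5), np.float64(-173.3), np.float64(7.0)]
```

```bash
python3 -m crank '[{"hand":80,"dx":-36.5,"dy":-28.3,"dz":0,"roll":0},{"hand":80,"dx":-37,"dy":-29,"dz":0,"roll":0},{"hand":80,"dx":-37,"dy":-29,"dz":0,"roll":0},{"hand":80,"dx":-37,"dy":-29,"dz":0,"roll":0},{"hand":80,"dx":-37,"dy":-29,"dz":0,"roll":0},{"hand":80,"dx":-37,"dy":-29,"dz":0,"roll":0},{"hand":80,"dx":0,"dy":0,"dz":25,"roll":-8},{"hand":80,"dx":0,"dy":0,"dz":25,"roll":-8},{"hand":80,"dx":0,"dy":0,"dz":25,"roll":-8},{"hand":80,"dx":0,"dy":0,"dz":0,"roll":-8}]' | sed -n 2p; python3 -m crank '[{"hand":80,"dx":0,"dy":0,"dz":0,"roll":0},{"hand":80,"dx":0,"dy":0,"dz":0,"roll":0}]' | sed -n 2p
python3 - <<'E'
from h import *
b=max((t[0] for t in trays('wrist')),key=lambda q:-np.hypot(q[0]-384,q[1]-243))
go(b[0],b[1],4.5,b[2])
E
```

```text
tcp_pos: [381.1, 241.4, 163.0]
tcp_pos: [383.5, 242.4, 166.3]
tray 0.71 [384.98 243.29  15.13] 0.974 [179 178 177] rect [386. 244.] [69. 56.]
t 32.5 tcp [383.9 242.6 166.9] yaw 15.15 tilt [-0.  0.] w 79.9 | roll 0.02 then [np.float64(1.2), np.float64(-0.4), np.float64(162.4)] | unrolled [np.float64(1.2), np.float64(-0.4), np.float64(162.4)]
```

```bash
python3 -m crank '[{"hand":80,"dx":1,"dy":-0.4,"dz":40,"roll":0},{"hand":80,"dx":0,"dy":0,"dz":45,"roll":0},{"hand":80,"dx":0,"dy":0,"dz":40,"roll":0},{"hand":80,"dx":0,"dy":0,"dz":22,"roll":0},{"hand":80,"dx":0,"dy":0,"dz":10,"roll":0},{"hand":80,"dx":0,"dy":0,"dz":5.4,"roll":0},{"hand":80,"dx":0,"dy":0,"dz":0,"roll":0},{"hand":65,"dx":0,"dy":0,"dz":0,"roll":0},{"hand":50,"dx":0,"dy":0,"dz":0,"roll":0},{"hand":50,"dx":0,"dy":0,"dz":0,"roll":0}]' | sed -n '2p;4p'; python3 -m crank '[{"hand":50,"dx":0,"dy":0,"dz":0,"roll":0},{"hand":50,"dx":0,"dy":0,"dz":0,"roll":0},{"hand":50,"dx":0,"dy":0,"dz":0,"roll":0},{"hand":50,"dx":0,"dy":0,"dz":-10,"roll":0},{"hand":50,"dx":0,"dy":0,"dz":-40,"roll":0},{"hand":50,"dx":0,"dy":0,"dz":-50,"roll":0},{"hand":50,"dx":0,"dy":0,"dz":-50,"roll":0},{"hand":50,"dx":0,"dy":0,"dz":-20,"roll":0},{"hand":50,"dx":0,"dy":0,"dz":0,"roll":0},{"hand":50,"dx":0,"dy":0,"dz":0,"roll":0}]' | sed -n '2p;4,6p'; python3 -c "
from h import *
held(); go(546.4,12.6,180,-16.6)"
```

```text
tcp_pos: [385.4, 243.7, 5.9]
wrist_force: [-1.1, -1.9, 15.7]
tcp_pos: [384.7, 243.3, 175.2]
wrist_force: [-0.2, -0.2, -1.8]
width: 0.636
grip_force: 65.1
held off [0.1 1. ] dyaw -0.16 0.947
t 34.6 tcp [384.  242.9 173.8] yaw 15.36 tilt [-0.08 -0.04] w 54.7 | roll 31.96 then [np.float64(221.4), np.float64(174.3), np.float64(-6.2)] | unrolled [np.float64(95.6), np.float64(265.1), np.float64(-6.2)]
```

```bash
python3 -m crank '[{"hand":50,"dx":15.6,"dy":45.1,"dz":0,"roll":0},{"hand":50,"dx":16,"dy":44,"dz":0,"roll":0},{"hand":50,"dx":16,"dy":44,"dz":0,"roll":0},{"hand":50,"dx":16,"dy":44,"dz":0,"roll":0},{"hand":50,"dx":16,"dy":44,"dz":0,"roll":0},{"hand":50,"dx":16,"dy":44,"dz":0,"roll":0},{"hand":50,"dx":0,"dy":0,"dz":0,"roll":8},{"hand":50,"dx":0,"dy":0,"dz":0,"roll":8},{"hand":50,"dx":0,"dy":0,"dz":0,"roll":8},{"hand":50,"dx":0,"dy":0,"dz":0,"roll":8}]' | sed -n 2p; python3 -m crank '[{"hand":50,"dx":0,"dy":0,"dz":20,"roll":0},{"hand":50,"dx":0,"dy":0,"dz":20,"roll":0},{"hand":50,"dx":0,"dy":0,"dz":0,"roll":0},{"hand":50,"dx":0,"dy":0,"dz":0,"roll":0},{"hand":50,"dx":0,"dy":0,"dz":0,"roll":0}]' | sed -n 2p
python3 -c "
from h import *
held();go(546.4,12.6,86,-16.8)"
```

```text
tcp_pos: [546.1, 12.8, 172.7]
tcp_pos: [547.3, 13.0, 134.8]
held off [0.4 1. ] dyaw 0.28 0.96
t 36.2 tcp [547.5  13.  135.2] yaw -16.64 tilt [ 0.05 -0.  ] w 54.5 | roll 0.16 then [np.float64(-1.0), np.float64(0.7), np.float64(49.2)] | unrolled [np.float64(-1.0), np.float64(0.7), np.float64(49.2)]
```

```bash
python3 -m crank '[{"hand":50,"dx":-0.9,"dy":0,"dz":20,"roll":0},{"hand":50,"dx":0,"dy":0,"dz":15,"roll":0},{"hand":50,"dx":0,"dy":0,"dz":8,"roll":0},{"hand":50,"dx":0,"dy":0,"dz":3,"roll":0},{"hand":50,"dx":0,"dy":0,"dz":1.5,"roll":0},{"hand":50,"dx":0,"dy":0,"dz":1,"roll":0},{"hand":50,"dx":0,"dy":0,"dz":0,"roll":0},{"hand":50,"dx":0,"dy":0,"dz":0,"roll":0},{"hand":50,"dx":0,"dy":0,"dz":0,"roll":0}]' | sed -n '2p;4p'
```

```text
tcp_pos: [546.6, 13.3, 87.0]
wrist_force: [-1.9, 0.5, 4.7]
```

```bash
python3 -m crank '[{"hand":60,"dx":0,"dy":0,"dz":0,"roll":0},{"hand":65,"dx":0,"dy":0,"dz":0,"roll":0},{"hand":70,"dx":0,"dy":0,"dz":0,"roll":0},{"hand":80,"dx":0,"dy":0,"dz":0,"roll":0},{"hand":80,"dx":0,"dy":0,"dz":-15,"roll":0},{"hand":80,"dx":0,"dy":0,"dz":-45,"roll":0},{"hand":80,"dx":0,"dy":0,"dz":-50,"roll":0},{"hand":80,"dx":0,"dy":0,"dz":-50,"roll":0},{"hand":80,"dx":0,"dy":0,"dz":0,"roll":0},{"hand":80,"dx":0,"dy":0,"dz":0,"roll":0}]' | sed -n '2p;4p'
python3 - <<'E'
from h import *
trays('wrist',z=81)
go(548.6,436.8,170,-22.2)
E
```

```text
tcp_pos: [546.8, 13.2, 247.3]
wrist_force: [-0.7, 0.8, -0.6]
tray 0.78 [578.57   6.55  74.06] 0.035 [102 105 107] rect [580.   3.] [48.  2.]
tray 0.76 [545.83  12.12 -16.49] 0.973 [177 176 175] rect [546.  12.] [56. 67.]
t 38.2 tcp [545.5  13.3 245.1] yaw -16.64 tilt [-0.09  0.01] w 80.0 | roll 5.56 then [np.float64(-157.2), np.float64(-393.3), np.float64(75.1)] | unrolled [np.float64(-118.4), np.float64(-406.6), np.float64(75.1)]
```

```bash
python3 -m crank '[{"hand":80,"dx":-12.8,"dy":-45,"dz":0,"roll":0},{"hand":80,"dx":-13.2,"dy":-45.2,"dz":0,"roll":0},{"hand":80,"dx":-13.2,"dy":-45.2,"dz":0,"roll":0},{"hand":80,"dx":-13.2,"dy":-45.2,"dz":0,"roll":0},{"hand":80,"dx":-13.2,"dy":-45.2,"dz":0,"roll":0},{"hand":80,"dx":-13.2,"dy":-45.2,"dz":0,"roll":0},{"hand":80,"dx":-13.2,"dy":-45.2,"dz":0,"roll":0},{"hand":80,"dx":-13.2,"dy":-45.2,"dz":0,"roll":0},{"hand":80,"dx":-13.2,"dy":-45.2,"dz":0,"roll":0},{"hand":80,"dx":0,"dy":0,"dz":35,"roll":5.6}]' | sed -n 2p; python3 -m crank '[{"hand":80,"dx":0,"dy":0,"dz":40,"roll":0},{"hand":80,"dx":0,"dy":0,"dz":0,"roll":0},{"hand":80,"dx":0,"dy":0,"dz":0,"roll":0},{"hand":80,"dx":0,"dy":0,"dz":0,"roll":0}]' | sed -n 2p
python3 - <<'E'
from h import *
b=max((t[0] for t in trays('wrist')),key=lambda q:-np.hypot(q[0]-548,q[1]-437))
go(b[0],b[1],4.5,b[2])
E
```

```text
tcp_pos: [550.1, 443.5, 212.4]
tcp_pos: [550.1, 437.0, 172.5]
tray 0.96 [548.98 436.69 -23.04] 0.961 [173 173 172] rect [550. 436.] [56. 69.]
t 39.8 tcp [550.3 437.1 173.1] yaw -22.25 tilt [0.13 0.09] w 79.9 | roll 0.79 then [np.float64(-1.0), np.float64(0.9), np.float64(168.6)] | unrolled [np.float64(-1.0), np.float64(0.9), np.float64(168.6)]
```

```bash
python3 -m crank '[{"hand":80,"dx":-1,"dy":0.5,"dz":40,"roll":0.6},{"hand":80,"dx":0,"dy":0,"dz":45,"roll":0},{"hand":80,"dx":0,"dy":0,"dz":40,"roll":0},{"hand":80,"dx":0,"dy":0,"dz":24,"roll":0},{"hand":80,"dx":0,"dy":0,"dz":14,"roll":0},{"hand":80,"dx":0,"dy":0,"dz":5.4,"roll":0},{"hand":80,"dx":0,"dy":0,"dz":0,"roll":0},{"hand":65,"dx":0,"dy":0,"dz":0,"roll":0},{"hand":50,"dx":0,"dy":0,"dz":0,"roll":0},{"hand":50,"dx":0,"dy":0,"dz":0,"roll":0}]' | sed -n '2p;4p'; python3 -m crank '[{"hand":50,"dx":0,"dy":0,"dz":0,"roll":0},{"hand":50,"dx":0,"dy":0,"dz":0,"roll":0},{"hand":50,"dx":0,"dy":0,"dz":0,"roll":0},{"hand":50,"dx":0,"dy":0,"dz":-10,"roll":0},{"hand":50,"dx":0,"dy":0,"dz":-40,"roll":0},{"hand":50,"dx":0,"dy":0,"dz":-50,"roll":0},{"hand":50,"dx":0,"dy":0,"dz":-50,"roll":0},{"hand":50,"dx":0,"dy":0,"dz":-30,"roll":0},{"hand":50,"dx":0,"dy":0,"dz":0,"roll":0},{"hand":50,"dx":0,"dy":0,"dz":0,"roll":0}]' | sed -n '2p;4,6p'; python3 -c "
from h import *
held(); go(546.5,13.1,180,-16.7)"
```

```text
tcp_pos: [549.1, 437.3, 4.7]
wrist_force: [0.2, -1.2, 8.8]
tcp_pos: [548.3, 436.8, 184.1]
wrist_force: [-0.3, -0.7, -1.9]
width: 0.642
grip_force: 64.6
held off [0.1 0.8] dyaw -0.07 0.967
t 41.9 tcp [547.4 436.1 181.7] yaw -22.84 tilt [-0.08 -0.06] w 54.2 | roll -6.14 then [np.float64(120.7), np.float64(405.5), np.float64(1.7)] | unrolled [np.float64(163.4), np.float64(390.2), np.float64(1.7)]
```

```bash
python3 -m crank '[{"hand":50,"dx":18.4,"dy":44.2,"dz":0,"roll":0},{"hand":50,"dx":18,"dy":43.3,"dz":0,"roll":0},{"hand":50,"dx":18,"dy":43.3,"dz":0,"roll":0},{"hand":50,"dx":18,"dy":43.3,"dz":0,"roll":0},{"hand":50,"dx":18,"dy":43.3,"dz":0,"roll":0},{"hand":50,"dx":18,"dy":43.3,"dz":0,"roll":0},{"hand":50,"dx":18,"dy":43.3,"dz":0,"roll":0},{"hand":50,"dx":18,"dy":43.3,"dz":0,"roll":0},{"hand":50,"dx":18,"dy":43.3,"dz":0,"roll":0},{"hand":50,"dx":0,"dy":0,"dz":0,"roll":-6.2}]' | sed -n 2p; python3 -m crank '[{"hand":50,"dx":0,"dy":0,"dz":20,"roll":0},{"hand":50,"dx":0,"dy":0,"dz":10,"roll":0},{"hand":50,"dx":0,"dy":0,"dz":0,"roll":0},{"hand":50,"dx":0,"dy":0,"dz":0,"roll":0},{"hand":50,"dx":0,"dy":0,"dz":0,"roll":0},{"hand":50,"dx":0,"dy":0,"dz":0,"roll":0}]' | sed -n 2p
python3 -c "
from h import *
held();go(546.5,13.1,109.8,-16.8)"
```

```text
tcp_pos: [545.1, 8.8, 181.3]
tcp_pos: [546.5, 13.9, 153.1]
held off [0.1 0.8] dyaw -0.02 0.966
t 43.5 tcp [546.4  13.8 153.1] yaw -16.62 tilt [ 0.04 -0.  ] w 54.4 | roll 0.18 then [np.float64(0.3), np.float64(0.7), np.float64(43.3)] | unrolled [np.float64(0.3), np.float64(0.7), np.float64(43.3)]
```

```bash
python3 -m crank '[{"hand":50,"dx":0,"dy":0.6,"dz":20,"roll":0},{"hand":50,"dx":0,"dy":0,"dz":12,"roll":0},{"hand":50,"dx":0,"dy":0,"dz":6,"roll":0},{"hand":50,"dx":0,"dy":0,"dz":3,"roll":0},{"hand":50,"dx":0,"dy":0,"dz":1.2,"roll":0},{"hand":50,"dx":0,"dy":0,"dz":0.6,"roll":0},{"hand":50,"dx":0,"dy":0,"dz":0,"roll":0},{"hand":50,"dx":0,"dy":0,"dz":0,"roll":0},{"hand":50,"dx":0,"dy":0,"dz":0,"roll":0}]' | sed -n '2p;4p'
```

```text
tcp_pos: [546.2, 13.1, 110.1]
wrist_force: [0.4, 0.3, -1.4]
```

```bash
python3 -m crank '[{"hand":50,"dx":0.2,"dy":0,"dz":0.5,"roll":0},{"hand":50,"dx":0,"dy":0,"dz":0,"roll":0},{"hand":50,"dx":0,"dy":0,"dz":0,"roll":0}]' | sed -n '2p;4p'; python3 -m crank '[{"hand":60,"dx":0,"dy":0,"dz":0,"roll":0},{"hand":65,"dx":0,"dy":0,"dz":0,"roll":0},{"hand":70,"dx":0,"dy":0,"dz":0,"roll":0},{"hand":80,"dx":0,"dy":0,"dz":0,"roll":0},{"hand":80,"dx":0,"dy":0,"dz":-15,"roll":0},{"hand":80,"dx":0,"dy":0,"dz":-45,"roll":0},{"hand":80,"dx":0,"dy":0,"dz":-50,"roll":0},{"hand":80,"dx":0,"dy":0,"dz":-30,"roll":0},{"hand":80,"dx":0,"dy":0,"dz":0,"roll":0},{"hand":80,"dx":0,"dy":0,"dz":0,"roll":0}]' | sed -n '2p;4p'
python3 - <<'E'
from h import *
trays('wrist',z=105)
print('side');trays('side')
go(541,-442,200,17)
E
```

```text
tcp_pos: [546.3, 13.0, 109.7]
wrist_force: [-2.4, 0.7, 5.7]
tcp_pos: [546.4, 13.0, 249.9]
wrist_force: [-0.2, -0.2, -0.5]
tray 0.64 [559.34  10.6   -7.28] 0.042 [103 105 108] rect [583.   2.] [44.  4.]
tray 0.6 [558.73  10.85  78.15] 0.028 [93 95 98] rect [580.   1.] [45.  3.]
side
tray 0.71 [ 540.24 -438.49   19.81] 0.831 [192 193 189] rect [ 535. -426.] [63. 83.]
tray 0.68 [562.12  -5.97  22.66] 0.232 [136 142 142] rect [557.  -8.] [85. 51.]
tray 0.67 [588.65 -96.95 -15.85] 0.952 [189 192 188] rect [583. -86.] [82. 87.]
tray 0.61 [574.13 -65.65 -22.06] 0.388 [139 145 143] rect [564. -38.] [91. 57.]
t 46.0 tcp [545.5  13.  248.1] yaw -16.64 tilt [-0.13  0.  ] w 79.9 | roll -33.64 then [np.float64(-137.4), np.float64(433.8), np.float64(48.1)] | unrolled [np.float64(126.0), np.float64(437.3), np.float64(48.1)]
```

```bash
python3 -m crank '[{"hand":80,"dx":12.6,"dy":43.7,"dz":0,"roll":0},{"hand":80,"dx":12.6,"dy":43.7,"dz":0,"roll":0},{"hand":80,"dx":12.6,"dy":43.7,"dz":0,"roll":0},{"hand":80,"dx":12.6,"dy":43.7,"dz":0,"roll":0},{"hand":80,"dx":12.6,"dy":43.7,"dz":0,"roll":0},{"hand":80,"dx":12.6,"dy":43.7,"dz":0,"roll":0},{"hand":80,"dx":12.6,"dy":43.7,"dz":0,"roll":0},{"hand":80,"dx":12.6,"dy":43.7,"dz":0,"roll":0},{"hand":80,"dx":12.6,"dy":43.7,"dz":0,"roll":0},{"hand":80,"dx":12.6,"dy":43.7,"dz":0,"roll":0}]' | sed -n 2p; python3 -m crank '[{"hand":80,"dx":0,"dy":0,"dz":20,"roll":-8.4},{"hand":80,"dx":0,"dy":0,"dz":20,"roll":-8.4},{"hand":80,"dx":0,"dy":0,"dz":20,"roll":-8.4},{"hand":80,"dx":0,"dy":0,"dz":15,"roll":-8.4},{"hand":80,"dx":0,"dy":0,"dz":0,"roll":0},{"hand":80,"dx":0,"dy":0,"dz":0,"roll":0},{"hand":80,"dx":0,"dy":0,"dz":0,"roll":0}]' | sed -n 2p
python3 - <<'E'
from h import *
print('pile');trays('side',z=105); print('wrist')
b=max((t[0] for t in trays('wrist')),key=lambda q:-np.hypot(q[0]-541,q[1]+442))
go(b[0],b[1],4.5,b[2])
print('top'); trays('top',z=105); trays('top',white=False)
E
```

```text
tcp_pos: [541.1, -443.4, 248.0]
tcp_pos: [542.1, -442.0, 175.0]
pile
tray 0.84 [547.26  14.64 -11.4 ] 0.887 [195 197 194] rect [543.  26.] [75. 77.]
tray 0.73 [ 501.39 -273.65  -74.93] 0.731 [195 196 191] rect [ 500. -269.] [55. 78.]
tray 0.72 [538.87  40.85 -31.77] 0.342 [143 149 148] rect [525.  70.] [80. 54.]
wrist
tray 0.77 [ 538.4  -442.87   15.09] 0.984 [173 172 171] rect [ 539. -442.] [70. 57.]
t 47.9 tcp [ 542.1 -442.   175.1] yaw 16.89 tilt [ 0.05 -0.04] w 80.1 | roll 1.8 then [np.float64(-3.8), np.float64(-0.1), np.float64(170.6)] | unrolled [np.float64(-3.8), np.float64(-0.2), np.float64(170.6)]
top
tray 0.97 [548.06  13.13 -12.41] 0.894 [144 143 139] rect [547.  12.] [56. 67.]
tray 0.66 [ 533.92 -409.87  -75.81] 0.365 [129 127 123] rect [ 532. -409.] [58. 57.]
tray 0.96 [559.69  12.71 -17.17] 0.959 [144 143 140] rect [558.  13.] [60. 73.]
tray 0.88 [ 666.05 -435.81   66.68] 0.923 [138  94 114] rect [ 664. -435.] [66. 62.]
tray 0.82 [271.69 299.26  76.51] 0.948 [138  39  34] rect [273. 297.] [71. 59.]
tray 0.62 [343.63 131.62 -68.07] 0.901 [143  44  39] rect [343. 130.] [57. 68.]
tray 0.56 [ 549.4  -422.15  -18.95] 0.316 [133 132 129] rect [ 548. -421.] [39. 72.]
```

```bash
python3 -m crank '[{"hand":80,"dx":-3.6,"dy":-0.2,"dz":40,"roll":1.8},{"hand":80,"dx":0,"dy":0,"dz":45,"roll":0},{"hand":80,"dx":0,"dy":0,"dz":42,"roll":0},{"hand":80,"dx":0,"dy":0,"dz":24,"roll":0},{"hand":80,"dx":0,"dy":0,"dz":14,"roll":0},{"hand":80,"dx":0,"dy":0,"dz":5.4,"roll":0},{"hand":80,"dx":0,"dy":0,"dz":0,"roll":0},{"hand":65,"dx":0,"dy":0,"dz":0,"roll":0},{"hand":50,"dx":0,"dy":0,"dz":0,"roll":0},{"hand":50,"dx":0,"dy":0,"dz":0,"roll":0}]' | sed -n '2p;4p'; python3 -m crank '[{"hand":50,"dx":0,"dy":0,"dz":0,"roll":0},{"hand":50,"dx":0,"dy":0,"dz":0,"roll":0},{"hand":50,"dx":0,"dy":0,"dz":0,"roll":0},{"hand":50,"dx":0,"dy":0,"dz":-10,"roll":0},{"hand":50,"dx":0,"dy":0,"dz":-40,"roll":0},{"hand":50,"dx":0,"dy":0,"dz":-50,"roll":0},{"hand":50,"dx":0,"dy":0,"dz":-50,"roll":0},{"hand":50,"dx":0,"dy":0,"dz":-40,"roll":0},{"hand":50,"dx":0,"dy":0,"dz":0,"roll":0},{"hand":50,"dx":0,"dy":0,"dz":0,"roll":0}]' | sed -n '2p;4,6p'; python3 -c "
from h import *
held(); go(546.5,13.1,195,-16.7)"
```

```text
tcp_pos: [539.1, -443.3, 5.9]
wrist_force: [-0.6, 1.5, 7.7]
tcp_pos: [538.7, -443.0, 196.1]
wrist_force: [-0.5, 0.4, -1.4]
width: 0.639
grip_force: 64.6
held off [0.1 0.7] dyaw 0.23 0.949
t 50.1 tcp [ 537.7 -442.1  193.3] yaw 15.16 tilt [-0.06  0.05] w 54.4 | roll 31.86 then [np.float64(-122.4), np.float64(-438.5), np.float64(-1.7)] | unrolled [np.float64(127.5), np.float64(-437.1), np.float64(-1.7)]
```

```bash
python3 -m crank '[{"hand":50,"dx":12.7,"dy":-43.7,"dz":0,"roll":0},{"hand":50,"dx":12.7,"dy":-43.7,"dz":0,"roll":0},{"hand":50,"dx":12.7,"dy":-43.7,"dz":0,"roll":0},{"hand":50,"dx":12.7,"dy":-43.7,"dz":0,"roll":0},{"hand":50,"dx":12.7,"dy":-43.7,"dz":0,"roll":0},{"hand":50,"dx":12.7,"dy":-43.7,"dz":0,"roll":0},{"hand":50,"dx":12.7,"dy":-43.7,"dz":0,"roll":0},{"hand":50,"dx":12.7,"dy":-43.7,"dz":0,"roll":0},{"hand":50,"dx":12.7,"dy":-43.7,"dz":0,"roll":0},{"hand":50,"dx":12.7,"dy":-43.7,"dz":0,"roll":0}]' | sed -n 2p; python3 -m crank '[{"hand":50,"dx":0,"dy":0,"dz":0,"roll":8},{"hand":50,"dx":0,"dy":0,"dz":0,"roll":8},{"hand":50,"dx":0,"dy":0,"dz":0,"roll":8},{"hand":50,"dx":0,"dy":0,"dz":0,"roll":8},{"hand":50,"dx":0,"dy":0,"dz":20,"roll":0},{"hand":50,"dx":0,"dy":0,"dz":0,"roll":0},{"hand":50,"dx":0,"dy":0,"dz":0,"roll":0},{"hand":50,"dx":0,"dy":0,"dz":0,"roll":0},{"hand":50,"dx":0,"dy":0,"dz":0,"roll":0}]' | sed -n 2p
python3 -c "
from h import *
held();go(546.5,13.1,134.9,-16.8)"
```

```text
tcp_pos: [545.4, 14.2, 192.6]
tcp_pos: [546.8, 12.4, 174.4]
held off [0.5 0.8] dyaw -0.1 0.962
t 52.1 tcp [546.8  12.4 174.4] yaw -16.83 tilt [ 0.04 -0.  ] w 54.2 | roll -0.03 then [np.float64(-0.5), np.float64(-0.6), np.float64(39.5)] | unrolled [np.float64(-0.5), np.float64(-0.6), np.float64(39.5)]
```

```bash
python3 -m crank '[{"hand":50,"dx":-0.5,"dy":-0.5,"dz":18,"roll":0},{"hand":50,"dx":0,"dy":0,"dz":12,"roll":0},{"hand":50,"dx":0,"dy":0,"dz":5,"roll":0},{"hand":50,"dx":0,"dy":0,"dz":2,"roll":0},{"hand":50,"dx":0,"dy":0,"dz":1,"roll":0},{"hand":50,"dx":0,"dy":0,"dz":1,"roll":0},{"hand":50,"dx":0,"dy":0,"dz":0,"roll":0},{"hand":50,"dx":0,"dy":0,"dz":0,"roll":0},{"hand":50,"dx":0,"dy":0,"dz":0,"roll":0}]' | sed -n '2p;4p'
```

```text
tcp_pos: [546.3, 13.0, 135.2]
wrist_force: [-0.6, 0.6, -1.1]
```

```bash
python3 -m crank '[{"hand":50,"dx":0,"dy":0,"dz":0.6,"roll":0},{"hand":50,"dx":0,"dy":0,"dz":0,"roll":0},{"hand":50,"dx":0,"dy":0,"dz":0,"roll":0}]' | sed -n '2p;4p'; python3 -m crank '[{"hand":50,"dx":0,"dy":0,"dz":0.3,"roll":0},{"hand":50,"dx":0,"dy":0,"dz":0,"roll":0},{"hand":60,"dx":0,"dy":0,"dz":0,"roll":0},{"hand":65,"dx":0,"dy":0,"dz":0,"roll":0},{"hand":70,"dx":0,"dy":0,"dz":0,"roll":0},{"hand":80,"dx":0,"dy":0,"dz":0,"roll":0},{"hand":80,"dx":0,"dy":0,"dz":0,"roll":0},{"hand":80,"dx":0,"dy":0,"dz":-15,"roll":0},{"hand":80,"dx":0,"dy":0,"dz":-45,"roll":0},{"hand":80,"dx":0,"dy":0,"dz":-50,"roll":0}]' | sed -n '2p;4p'; python3 -m crank '[{"hand":80,"dx":0,"dy":0,"dz":-40,"roll":0},{"hand":80,"dx":0,"dy":0,"dz":0,"roll":0},{"hand":80,"dx":0,"dy":0,"dz":0,"roll":0},{"hand":80,"dx":0,"dy":0,"dz":0,"roll":0}]' | sed -n 2p
python3 - <<'E'
from h import *
trays('wrist',z=129);print('side pile');trays('side',z=129)
print('side');arm.capture('side')
print([(round(r['confidence'],2),np.round(r['location']),) for r in arm.search_frame('tray1','side')])
print([(round(r['confidence'],2),np.round(r['location']),) for r in arm.search_frame('punch','side')])
go(540,-300,280,-16)
E
```

```text
tcp_pos: [546.4, 13.0, 134.9]
wrist_force: [-3.4, -0.1, 7.4]
tcp_pos: [545.1, 13.0, 244.2]
wrist_force: [1.9, 0.3, -0.7]
tcp_pos: [545.5, 13.0, 283.0]
tray 0.76 [558.08   9.41  -9.35] 0.028 [87 90 93] rect [581.   1.] [47.  3.]
tray 0.72 [561.18   9.05  78.95] 0.026 [107 109 113] rect [585.   1.] [40.  4.]
tray 0.57 [546.38  11.69 -15.15] 0.961 [177 176 176] rect [547.  11.] [56. 67.]
tray 0.54 [560.01  14.3   88.67] 0.009 [94 96 99] rect [585.   7.] [17.  1.]
side pile
tray 0.92 [549.16  10.8  -15.9 ] 0.889 [188 190 186] rect [544.  25.] [75. 80.]
tray 0.53 [518.51  92.43 -38.56] 0.332 [132 138 138] rect [511. 119.] [72. 49.]
tray 0.46 [541.54  43.3  -52.3 ] 0.237 [137 143 142] rect [527.  73.] [74. 48.]
tray 0.36 [493.54 130.1   21.4 ] 0.312 [88 89 91] rect [507. 134.] [94. 55.]
side
[(0.92, array([540.,  25., 154.])), (0.72, array([337., 138.,  25.])), (0.58, array([269., 307.,  22.])), (0.5, array([534.,  39.,  71.])), (0.5, array([535.,  34., 122.])), (0.49, array([535.,  39.,  95.])), (0.46, array([ 652., -421.,   20.]))]
[(0.63, array([536.,  35.,  91.]))]
t 55.1 tcp [546.1  13.  283.5] yaw -16.84 tilt [-0.05  0.  ] w 80.2 | roll -0.84 then [np.float64(80.4), np.float64(302.6), np.float64(3.5)] | unrolled [np.float64(84.9), np.float64(301.4), np.float64(3.5)]
```

```bash
python3 -m crank '[{"hand":80,"dx":0,"dy":-45,"dz":0,"roll":0},{"hand":80,"dx":0,"dy":-45,"dz":0,"roll":0},{"hand":80,"dx":0,"dy":-45,"dz":0,"roll":0},{"hand":80,"dx":0,"dy":-45,"dz":0,"roll":0},{"hand":80,"dx":0,"dy":-45,"dz":0,"roll":0},{"hand":80,"dx":0,"dy":-45,"dz":0,"roll":0},{"hand":80,"dx":0,"dy":-45,"dz":0,"roll":0},{"hand":80,"dx":0,"dy":0,"dz":0,"roll":0},{"hand":80,"dx":0,"dy":0,"dz":0,"roll":0}]' | sed -n '2p;4p'
python3 - <<'E'
from h import *
for c in ('top','side'):
    im=arm.capture(c); f=im.astype(int); cv2.imwrite(f'pics/end_{c}.png',im[:,:,::-1])
    print(c,[(round(r['confidence'],2),np.round(r['location'])) for n in ('tray1',) for r in arm.search_frame(n,c)])
    m=((f.min(2)>115)&(f.max(2)-f.min(2)<22)).astype(np.uint8)
    n,l,s,ct=cv2.connectedComponentsWithStats(m)
    for k in range(1,n):
        p=toz(c,ct[k],24)[0]
        if s[k,4]>60 and 0<p[0]<900 and abs(p[1])<700: print(ct[k].round(),s[k,4],p.round())
    for q in ('punch','foot','hammer','hinge'): print(q,[(round(r['confidence'],2),np.round(r['location'])) for r in arm.search_frame(q,c)[:2]])
E
```

```text
tcp_pos: [637.2, 315.4, 283.1]
wrist_force: [0.1, -0.4, 0.7]
top [(0.8, array([ 662., -437.,   22.])), (0.75, array([546.,  12., 154.])), (0.6, array([343., 131.,  22.]))]
[435. 128.] 171 [ 756. -340.   24.]
[325. 186.] 397 [562.  13.  24.]
punch []
foot [(0.67, array([507.,  18.,  55.]))]
hammer [(0.63, array([ 750., -253.,   22.]))]
hinge []
side [(0.7, array([540.,  24., 152.])), (0.7, array([268., 309.,  26.])), (0.69, array([ 658., -427.,   22.])), (0.67, array([335., 136.,  28.])), (0.66, array([537.,  36.,  92.])), (0.6, array([533.,  40.,  72.]))]
[291. 148.] 107 [ 748. -330.   24.]
[309. 197.] 902 [579. -67.  24.]
[372. 190.] 113 [ 377. -171.   24.]
[225. 198.] 276 [856.  28.  24.]
[327. 219.] 87 [490.  14.  24.]
punch [(0.6, array([543.,  22., 153.]))]
foot [(0.7, array([520.,  35.,  48.]))]
hammer [(0.59, array([ 744., -248.,   20.]))]
hinge [(0.96, array([723., 228.,   3.]))]
```

```bash
python3 -m crank '[{"hand":80,"dx":-45,"dy":45,"dz":0,"roll":0},{"hand":80,"dx":-45,"dy":45,"dz":0,"roll":0},{"hand":80,"dx":0,"dy":45,"dz":0,"roll":0},{"hand":80,"dx":0,"dy":0,"dz":0,"roll":0},{"hand":80,"dx":0,"dy":0,"dz":0,"roll":0}]' | sed -n '2p'
python3 - <<'E'
from h import *
save('wrist','we.png'); cp=arm.camera_params('wrist')
for q in ('punch','tray1'): print(q,[(round(r['confidence'],2),np.round(r['location']),proj('wrist',r['location'],cp)[0].round()) for r in arm.search_frame(q,'wrist')[:4]])
print('expected top',proj('wrist',[614,21.7,125],cp))
for t in arm.outline_of('punch','wrist')[:2]:
    v,u=np.nonzero(t['mask']); print(t['confidence'],u.min(),u.max(),v.min(),v.max())
E
```

```text
tcp_pos: [536.4, 223.7, 284.7]
punch [(0.68, array([610.,  29., 101.]), array([512.,  24.]))]
tray1 [(0.86, array([555.,  40., 124.]), array([523.,  94.])), (0.83, array([557.,  38.,  68.]), array([492.,  92.])), (0.75, array([553.,  41.,  94.]), array([504.,  97.])), (0.65, array([355., 159.,  23.]), array([405., 283.]))]
expected top [[537.26593787   9.34374502]]
0.96 474 544 0 38
```

The punch still stands upright in the well and the pile is in place, so I'm handing the job in.

```bash
python3 -c "
from bench import arm
print(arm.finish_job())"
```

```text
the job is handed in; nothing more can be done
None
```

The job is handed in: the foot is down over the post and turned home under the keepers, the punch stands thin end down in the well, and all four white trays found are in one pile on the foot; the hammer, hinge and look-alike trays were not touched.

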